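# Pack the tapas set onto the board

### The arm

A 6-joint arm with a two-finger parallel gripper is mounted at the origin on a cart in front of the work surface, level with it; the furniture and walls round the work are solid. World frame = base frame: x ahead of the robot, y to its left, z up, the work surface at z = 0. Lengths are in m, angles in degrees, forces in N, time in s.
With the tool pointing down it reaches from about 0.375 to 0.9 m from the base axis. Payload 3.1 kg.
Tool frame: the origin (TCP) lies on the centre line of the jaws, within the pads' length; the fingertips stand finger_overhang ahead of it and the grasp point (between the pads) lies 5 mm behind it (finger_overhang is the distance from the TCP to the fingertips, in m); z points along the fingers, y is the line along which they close (so a half turn about z gives the same grasp; the last joint's range is limited). The gripper opens to 87 mm and grips with 3 to 60 N. Pads are 19 mm wide; open, the fingers measure 117 mm over their backs; the gripper's body (75 mm by 190 mm) begins 51 mm behind the grasp point.
Start: joints at [63.627, 30.224, 82.088, -0, 67.689, -10.227], TCP at [0.174, 0.6, 0.237] pointing down, gripper open.
Joint ranges: [-176.69, 176.69], [-43.24, 126.21], [12.49, 139.97], [-82, 262], [0, 151.66], [-163.58, 163.58]. Speed limits (degrees/s): [159.86, 159.86, 180, 180, 180, 180].

### API

Orientations are given as a 3x3 rotation matrix whose columns are the frame's x, y, z axes.
In Python, from rig import read_state, capture, calibration, hand_in, finger_overhang gives the robot as it stands.
- The arm moves only by the tool send_rows, never from a script. Its argument "plan" is a list of rows, each a list of 5 numbers: the closure in counts, from 0 (fully open) to 255 (shut), then the shift along the tool's x, y, z in m, then the turn about the tool's z in rad. A call has 1 to 20 rows; each row shifts and turns the commanded pose from where the row before left it, along the tool's axes as they then stand; what a row does not reach is not made up. A row lasts 1/12 s, in which the tool goes at most 41.7 mm and 7.16 degrees, less where a joint would pass 70% of its speed; a pose out of reach is approached as far as the arm can. A call is refused whole if a number of a shift passes 0.0417 or a number of a turn 0.125, either way. A call with a gripper value outside its range is refused whole. The fingers move at their own pace and stop on an object; the grip force is fixed at half the most. Time passes only in rows, so rows that do not move let the fingers close. It gives the time, the measured TCP pose, the force, the opening and the grip force at its end, in the units of the state.
- read_state(): the state, without advancing time (a new reading comes with each control period).
- capture(name): name is "scene" or "top"; returns (picture, depth): 400x640x3 uint8, blue, green, red; 400x640 float32, m along the optical axis (not along the pixel's ray), 0 where there is no reading.
- calibration(name): a dict with "fx", "fy", "cx", "cy" (pixels), "xyz" and "rotation" of the camera in the world. Camera axes: x right, y down, z forward; pixel columns grow to the right and rows downward; lengths in m; the calibration is good to about 2 mm. A picture is of the moment at which its call begins. calibration takes no time and is no camera call.
- hand_in(): hands the job in; it is judged then, once.
The state is a dict: "time_s": time; "joint_positions": joint angles; "qvel": joint speeds; "tau": joint torques, N m; "position": TCP position; "tcp_rot": TCP orientation; "force": force on the tool from outside, world axes, zero at the start; "moment": the same for the moment, N m; "opening": opening from 0.0 (shut) to 1.0 (fully open); "grasp_force": force on a finger pad.
Only numpy, scipy, OpenCV 4.12 (cv2) and the standard library are available. Lean on these libraries where they do the work, as an engineer would, in place of code of your own. Each camera call takes 0.05 s, during which the arm holds its last target. There are 200 camera calls.

### The job

Get the tapas set ready to be carried to the table on the chopping board: take the salt shaker out of the largest terracotta dish and stand it on the board, nest all the dishes there in size order, the largest at the bottom and all their handles pointing the same way, one above another, and beside them stack all the slates directly on the board in one squared-up pile. Do not tip a dish over, and leave the tumbler, the spice jar next to it and the garlic bulb where they are.

Things in the scene. Friction and masses are not known exactly. Their poses are not given: they have to be found in the camera images.
- dish_large_mid (a point): The largest of the round terracotta dishes (brown-glazed inside, one stub handle): 116 mm across the rim, 96 mm across its foot, 45 mm high, wall 5 mm, floor 10 mm thick. The point is on its axis, half-way up (22.5 mm above its underside); z up its axis, +x toward its handle. Always there.
- dish_large_handle (a point): Centre of the stub handle of the largest dish: 75 mm out from the dish's axis along its +x, 4 mm below rim height. The handle is level, 18 mm wide, 8 mm thick, its top flush with the rim, and sticks out 34 mm from the rim. Axes as the dish's. Nested, each dish stands 10 mm higher than the one it is in, 3 to 5 mm play round its foot (11 to 13 where a size between is missing), its handle 2 mm above the one below.
- dish_medium_mid (a point): The second largest of the round terracotta dishes (brown-glazed inside, one stub handle): 100 mm across the rim, 80 mm across its foot, 45 mm high, wall 5 mm, floor 10 mm thick. The point is on its axis, half-way up (22.5 mm above its underside); z up its axis, +x toward its handle. May be absent.
- dish_medium_handle (a point): Centre of the stub handle of the second largest dish: 67 mm out from the dish's axis along its +x, 4 mm below rim height. The handle is level, 18 mm wide, 8 mm thick, its top flush with the rim, and sticks out 34 mm from the rim. Axes as the dish's.
- dish_small_mid (a point): The second smallest of the round terracotta dishes (brown-glazed inside, one stub handle): 84 mm across the rim, 64 mm across its foot, 45 mm high, wall 5 mm, floor 10 mm thick. The point is on its axis, half-way up (22.5 mm above its underside); z up its axis, +x toward its handle. May be absent.
- dish_small_handle (a point): Centre of the stub handle of the second smallest dish: 59 mm out from the dish's axis along its +x, 4 mm below rim height. The handle is level, 18 mm wide, 8 mm thick, its top flush with the rim, and sticks out 34 mm from the rim. Axes as the dish's.
- dish_tiny_mid (a point): The smallest of the round terracotta dishes (brown-glazed inside, one stub handle): 68 mm across the rim, 48 mm across its foot, 45 mm high, wall 5 mm, floor 10 mm thick. The point is on its axis, half-way up (22.5 mm above its underside); z up its axis, +x toward its handle. May be absent.
- dish_tiny_handle (a point): Centre of the stub handle of the smallest dish: 51 mm out from the dish's axis along its +x, 4 mm below rim height. The handle is level, 18 mm wide, 8 mm thick, its top flush with the rim, and sticks out 34 mm from the rim. Axes as the dish's.
- slate_1_mid (a point): One of up to four identical dark slate serving plates, 110 (x) x 50 (y) x 10 (z) mm; the point is its centre, z up. May be absent.
- slate_2_mid (a point): One of up to four identical dark slate serving plates, 110 (x) x 50 (y) x 10 (z) mm; the point is its centre, z up. May be absent.
- slate_3_mid (a point): One of up to four identical dark slate serving plates, 110 (x) x 50 (y) x 10 (z) mm; the point is its centre, z up. May be absent.
- slate_4_mid (a point): One of up to four identical dark slate serving plates, 110 (x) x 50 (y) x 10 (z) mm; the point is its centre, z up. May be absent.
- salt_shaker_mid (a point): Salt shaker, glass with a grey cap, round, 90 mm high, 44 mm thick up to 66 mm above its foot and 34 mm thick at the cap; the point is on its axis 45 mm above its foot, z up its axis. At the start it stands in the largest dish (foot 10 mm above the dish's underside).
- serving_board: The wooden chopping board, 220 (x) x 340 (y) x 22 (z) mm, fixed; origin at the centre of its underside, z up. Its long side runs roughly away from the robot (its +y points roughly along world +x).
- tumbler: Glass tumbler, 77 mm across, 89 mm high, standing behind the slates; origin at the centre of its underside. Bystander.
- garlic: Garlic bulb, 56 mm, behind the dishes; origin at the centre of its underside. Bystander.
- spice_jar: Round spice jar with a dark lid, 41 mm across, 105 mm high, behind the slates beside the tumbler; origin at the centre of its underside. Bystander.
Things that resemble listed ones, but are neither listed nor needed, are in the scene too. Leave any purple or turquoise look-alike of the part that bears dish_small_mid alone. What is shaped like the part that bears salt_shaker_mid but purple is not meant.

How it is judged (in metres and radians):
At the end, for the whole second after the job is handed in: Dishes nested by size on the board: neighbours' axes within 8 mm, each fully down (10 mm steps +-4), handles within 22 mm sideways of the largest's; slates in one pile on the board, centres within 10 mm, parallel within 0.12 rad; salt shaker on the board; all upright and at rest (x of dish_large_mid in the frame of serving_board between -0.065 and 0.065 m and y of dish_large_mid in the frame of serving_board between -0.125 and 0.125 m and z of dish_large_mid in the frame of serving_board between 0.0415 and 0.048 m and angle between each of dish_large_mid, dish_medium_mid, dish_small_mid, dish_tiny_mid's own z axis and vertical below 0.08 rad and linear speed of each of dish_large, dish_medium, dish_small, dish_tiny, slate_1, slate_2, slate_3, slate_4, salt_shaker below 0.02 m/s and horizontal distance between dish_medium_mid and dish_large_mid below 0.008 m and z of dish_medium_mid in the frame of dish_large_mid between 0.006 and 0.014 m and horizontal distance between dish_small_mid and dish_large_mid below 0.016 m and z of dish_small_mid in the frame of dish_large_mid between 0.006 and 0.024 m and horizontal distance between dish_tiny_mid and dish_large_mid below 0.022 m and z of dish_tiny_mid in the frame of dish_large_mid between 0.006 and 0.034 m and horizontal distance between dish_small_mid and dish_medium_mid below 0.008 m and z of dish_small_mid in the frame of dish_medium_mid between 0.006 and 0.014 m and horizontal distance between dish_tiny_mid and dish_medium_mid below 0.016 m and z of dish_tiny_mid in the frame of dish_medium_mid between 0.006 and 0.024 m and horizontal distance between dish_tiny_mid and dish_small_mid below 0.008 m and z of dish_tiny_mid in the frame of dish_small_mid between 0.006 and 0.014 m and x of each of dish_medium_handle, dish_small_handle, dish_tiny_handle in the frame of dish_large_mid above 0 m and y of dish_medium_handle in the frame of dish_large_mid between -0.022 and 0.022 m and y of dish_small_handle in the frame of dish_large_mid between -0.022 and 0.022 m and y of dish_tiny_handle in the frame of dish_large_mid between -0.022 and 0.022 m and x of slate_1_mid in the frame of serving_board between -0.085 and 0.085 m and y of slate_1_mid in the frame of serving_board between -0.145 and 0.145 m and z of slate_1_mid in the frame of serving_board between 0.024 and 0.062 m and angle between each of slate_1_mid, slate_2_mid, slate_3_mid, slate_4_mid's own z axis and vertical below 0.06 rad and horizontal distance between slate_1_mid and slate_2_mid below 0.01 m and angle between the x axis of slate_1_mid and the x axis of slate_2_mid, either way round below 0.12 rad and horizontal distance between each of slate_1_mid, slate_2_mid and slate_3_mid below 0.01 m and angle between the x axis of each of slate_1_mid, slate_2_mid and the x axis of slate_3_mid, either way round below 0.12 rad and horizontal distance between each of slate_1_mid, slate_2_mid, slate_3_mid and slate_4_mid below 0.01 m and angle between the x axis of each of slate_1_mid, slate_2_mid, slate_3_mid and the x axis of slate_4_mid, either way round below 0.12 rad and x of slate_2_mid in the frame of serving_board between -0.085 and 0.085 m and y of slate_2_mid in the frame of serving_board between -0.145 and 0.145 m and z of slate_2_mid in the frame of serving_board between 0.024 and 0.062 m and x of slate_3_mid in the frame of serving_board between -0.085 and 0.085 m and y of slate_3_mid in the frame of serving_board between -0.145 and 0.145 m and z of slate_3_mid in the frame of serving_board between 0.024 and 0.062 m and x of slate_4_mid in the frame of serving_board between -0.085 and 0.085 m and y of slate_4_mid in the frame of serving_board between -0.145 and 0.145 m and z of slate_4_mid in the frame of serving_board between 0.024 and 0.062 m and x of salt_shaker_mid in the frame of serving_board between -0.092 and 0.092 m and y of salt_shaker_mid in the frame of serving_board between -0.152 and 0.152 m and z of salt_shaker_mid in the frame of serving_board between 0.063 and 0.071 m and angle between salt_shaker_mid's own z axis and vertical below 0.1 rad); the robot touches nothing.
It fails at once if a bystander (tumbler, garlic, spice jar) is shoved more than 3 cm (distance of any of tumbler, garlic, spice_jar from where it was at the start of the episode above 0.03 m).
It fails at once if a dish is tipped over (angle between any of dish_large_mid, dish_medium_mid, dish_small_mid, dish_tiny_mid's own z axis and vertical above 0.9 rad).
Of dish_medium, dish_small, dish_tiny only 2 to 3 are there at a start; the rules pass over those that are not, and their reading is None.
Of slate_1, slate_2, slate_3, slate_4 only 3 to 4 are there at a start; the rules pass over those that are not, and their reading is None.
At some moment in a run one of dish_medium, dish_small, dish_tiny may be knocked a few centimetres aside while the robot is not near it.
It also fails if it takes over 210 s, if anything falls off the work surface, if the arm or the gripper's body presses on something with over 40 N, if the wrist force passes 120 N, or if a joint passes its speed limit or range.

## Working session

There is one attempt and no reset: what is moved stays moved. The work goes in short steps, Python scripts to look and compute and a tool call to move; the robot and the scene stay as the last step left them, time stands still between calls to the robot, and variables do not carry over. Pictures are saved under pics/ and viewed, at most 14 in all, crops included, and the job is handed in when it is done.

Besides the shell and the picture viewer there is one more tool, called after "Request:" in YAML: its name, and indented under it one key for each argument. send_rows: Moves the arm, as the interface text tells. Its arguments: {"type":"object","properties":{"plan":{"type":"array","items":{"type":"array","items":{"type":"number"}}}},"required":["plan"]}

```bash
ls; mkdir -p pics; cat > h.py <<'E'
import numpy as np,cv2
from rig import read_state,capture,calibration,hand_in,finger_overhang
def cloud(name,d):
    c=calibration(name);v,u=np.mgrid[0:400,0:640]
    p=np.dstack([(u-c['cx'])/c['fx']*d,(v-c['cy'])/c['fy']*d,d])
    return p@np.array(c['rotation']).T+np.array(c['xyz'])
def ray(name,u,v,z):
    c=calibration(name);r=np.array(c['rotation'])@[(u-c['cx'])/c['fx'],(v-c['cy'])/c['fy'],1]
    o=np.array(c['xyz']);return o+r*(z-o[2])/r[2]
E
python3 - <<'E'
from h import *
s=read_state();print(s['time_s'],s['position'],s['tcp_rot'],s['opening'],s['force'],finger_overhang)
for n in('scene','top'):
    p,d=capture(n);cv2.imwrite(f'pics/{n}0.png',p);np.savez(f'{n}0.npz',p=p,d=d);c=calibration(n);print(n,c,d.min(),d.max())
E
```

```text
pics
0.0 [0.17344881 0.59971475 0.2355305 ] [[-9.60562229e-01  2.78063390e-01 -9.77735851e-04]
 [ 2.78064839e-01  9.60560256e-01 -1.98479172e-03]
 [ 3.87276286e-04 -2.17838992e-03 -9.99997552e-01]] 1.0016916878901845 [-0.84781695 -0.18921279 -0.64311074] 0.014
scene {'fx': 393.4719369335974, 'fy': 393.4719369335974, 'cx': 316.64200695528467, 'cy': 198.56425730599813, 'xyz': array([ 0.02580056, -1.0327308 ,  0.58796782]), 'rotation': array([[ 0.90198284, -0.18848061,  0.3884611 ],
       [-0.4317709 , -0.39566723,  0.81056853],
       [ 0.00092487, -0.89884509, -0.43826549]])} 0.0 2.1586685
top {'fx': 474.88834214683726, 'fy': 474.88834214683726, 'cx': 313.42549649393203, 'cy': 193.4708555301254, 'xyz': array([ 0.301636  , -0.05422194,  1.72810261]), 'rotation': array([[-0.00428287, -0.99274905,  0.12012898],
       [-0.99998949,  0.00444863,  0.00111171],
       [-0.00163806, -0.12012296, -0.99275767]])} 0.0 2.6383362
```

View pics/top0.png

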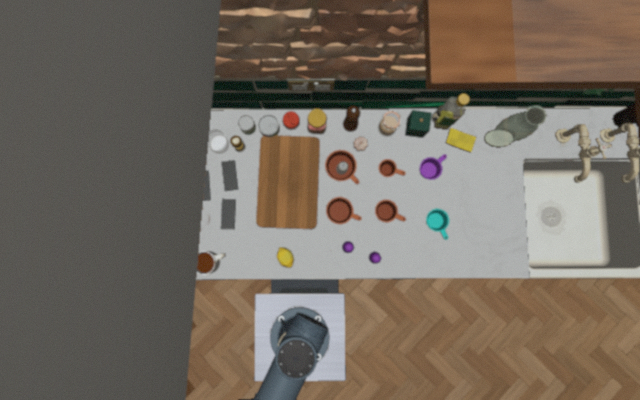

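View pics/scene0.png

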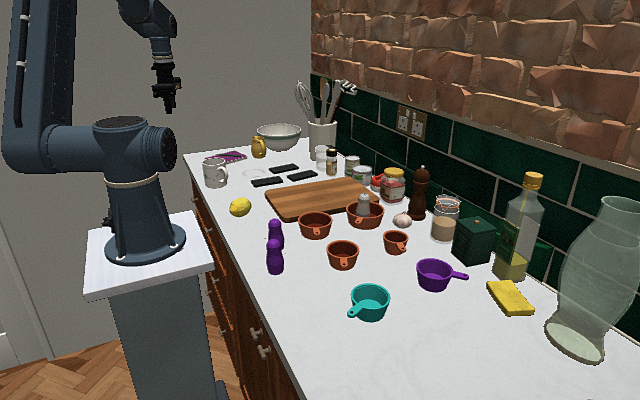

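The top view shows four terracotta dishes: (341,166) holding the shaker, (340,211), (387,211) and (388,168). There are three slates, at (230,175), (228,213) and (205,185), the last one cut off. The board is at (289,182).

Look-alikes to leave alone:
- Purple dish at (431,168) and turquoise dish at (437,220).
- Purple shakers at (348,247) and (375,257).

The dishes I want are the four terracotta ones, and the shaker is the grey-capped one at (341,166).

```bash
cat >> h.py <<'E'
from scipy.optimize import least_squares
def grab():
    o={}
    for n in('scene','top'):
        p,d=capture(n);o[n]=(p,cloud(n,d),d)
    return o
def terr(p):
    h=cv2.cvtColor(p,cv2.COLOR_BGR2HSV);H,S,V=h[...,0],h[...,1],h[...,2]
    return ((H<=14)&(S>110)&(V>60))
def dishes(o,zlo=.036,zhi=.05,box=(.3,.8,-.6,.2)):
    out=[]
    p,w,d=o['top'];m=terr(p)&(d>0)&(w[...,0]>box[0])&(w[...,0]<box[1])&(w[...,1]>box[2])&(w[...,1]<box[3])
    n,l,st,c=cv2.connectedComponentsWithStats(m.astype(np.uint8))
    for i in range(1,n):
        if st[i,4]<60: continue
        k=l==i;q=w[k];r=q[(q[:,2]>zlo)&(q[:,2]<zhi)]
        out.append((c[i],st[i,4],q,r))
    return out
E
python3 - <<'E'
from h import *
np.set_printoptions(precision=4,suppress=True)
o=grab()
for n in o:
    p,w,d=o[n]
    print(n,'table z',np.median(w[(abs(w[...,2])<.03)&(d>0)&(w[...,0]>.35)][:,2]))
print('occl depth', o['top'][2][200,100],o['top'][1][200,100],o['top'][1][180,195])
for c,a,q,r in dishes(o):
    print(c,a,'z',np.percentile(q[:,2],[5,50,95]),'n',len(r), r[:,:2].min(0),r[:,:2].max(0))
# board & slates
for n in o:
    p,w,d=o[n];h=cv2.cvtColor(p,cv2.COLOR_BGR2HSV)
    for nm,m,z in (('board',(abs(w[...,2]-.022)<.008)&(h[...,0]<22)&(h[...,1]>70)&(d>0),.022),('slate',(h[...,2]<100)&(abs(w[...,2]-.008)<.012)&(d>0)&(w[...,0]<.8)&(w[...,1]>.1),.010)):
        m=cv2.morphologyEx(m.astype(np.uint8),cv2.MORPH_OPEN,np.ones((3,3)))
        k,l,st,c=cv2.connectedComponentsWithStats(m)
        for i in range(1,k):
            if st[i,4]<60: continue
            ct=cv2.findContours((l==i).astype(np.uint8),0,1)[0][0].reshape(-1,2)
            P=np.array([ray(n,u,v,z)[:2] for u,v in ct],np.float32)
            (ce,sz,an)=cv2.minAreaRect(P*1000);print(n,nm,c[i],st[i,4],'ctr',ce,'size',sz,'ang',an,'z',np.median(w[l==i][:,2]))
ss=[cv2.resize(o['top'][0][120:260,190:470],None,fx=2.8,fy=2.8,interpolation=2)]
cv2.imwrite('pics/c1.png',ss[0])
E
```

```text
scene table z 0.0007099230544475033
top table z 0.0019271772207032356
occl depth 0.09285889 [ 0.3117 -0.0124  1.6358] [ 0.3269 -0.0119  1.561 ]Traceback (most recent call last):
  File "<stdin>", line 9, in <module>
    return umr_minimum(a, axis, None, out, keepdims, initial, where)
ValueError: zero-size array to reduction operation minimum which has no identity
```

```bash
cat > m.py <<'E'
from h import *
np.set_printoptions(precision=4,suppress=True)
o=grab()
for c,a,q,r in dishes(o):
    print(c,a,'z',np.percentile(q[:,2],[5,50,95]),'n',len(r), *( (r[:,:2].min(0),r[:,:2].max(0)) if len(r) else ()))
for n in o:
    p,w,d=o[n];h=cv2.cvtColor(p,cv2.COLOR_BGR2HSV)
    for nm,m,z in (('board',(abs(w[...,2]-.022)<.008)&(h[...,0]<22)&(h[...,1]>70)&(d>0),.022),('slate',(h[...,2]<100)&(abs(w[...,2]-.008)<.012)&(d>0)&(w[...,0]<.8)&(w[...,1]>.1),.010)):
        m=cv2.morphologyEx(m.astype(np.uint8),cv2.MORPH_OPEN,np.ones((3,3)))
        k,l,st,c=cv2.connectedComponentsWithStats(m)
        for i in range(1,k):
            if st[i,4]<60: continue
            ct=cv2.findContours((l==i).astype(np.uint8),0,1)[0][0].reshape(-1,2)
            P=np.array([ray(n,u,v,z)[:2] for u,v in ct],np.float32)
            (ce,sz,an)=cv2.minAreaRect(P*1000);print(n,nm,c[i],st[i,4],'ctr',np.round(ce),'size',np.round(sz),'ang',round(an,1),'z',np.median(w[l==i][:,2]))
cv2.imwrite('pics/c1.png',cv2.resize(o['top'][0][120:260,190:470],None,fx=2.8,fy=2.8,interpolation=2))
E
python3 m.py
```

```text
[470.6356  42.0495] 7266 z [1.0355 1.0381 1.0401] n 0
[632.2014  27.9496] 139 z [1.0368 1.0386 1.0407] n 0
[290.5803 120.0155] 193 z [0.0365 0.0447 0.0602] n 144 [0.7477 0.0025] [0.8    0.0575]
[307.7403 151.9351] 77 z [0.0148 0.0203 0.0267] n 0
[282.275  159.7875] 80 z [0.0147 0.0196 0.0263] n 0
[340.6778 165.8231] 537 z [0.0053 0.0146 0.0465] n 111 [ 0.546  -0.2086] [ 0.6605 -0.0979]
[388.7465 168.4747] 217 z [0.0071 0.0211 0.0474] n 68 [ 0.5713 -0.3768] [ 0.6267 -0.2918]
[283.6014 177.2027] 148 z [0.0131 0.02   0.0266] n 0
[300.6667 194.3178] 129 z [0.0141 0.0203 0.0271] n 0
[340.2229 210.5562] 525 z [0.0064 0.015  0.0451] n 99 [ 0.4031 -0.2176] [ 0.4893 -0.1003]
[386.93   211.2549] 357 z [0.0055 0.016  0.0467] n 88 [ 0.4056 -0.3745] [ 0.4779 -0.2737]
[294.0548 214.4521] 73 z [0.0149 0.0208 0.0292] n 0
scene board [316.3678 196.5011] 2762 ctr [551.  30.] size [232. 344.] ang 87.8 z 0.021147864239463243
scene board [415.6618 213.4412] 68 ctr [ 755. -211.] size [32. 48.] ang 54.0 z 0.019856908747026614
scene board [315.1111 220.547 ] 117 ctr [ 459. -118.] size [35. 72.] ang 59.0 z 0
[... 407 characters left out ...]
6854471776
scene slate [282.9357 168.3626] 171 ctr [538. 342.] size [115.  66.] ang 5.0 z 0.01026129803553899
scene slate [301.9948 175.2176] 193 ctr [576. 243.] size [117.  67.] ang 7.1 z 0.010099006489879936
scene slate [266.2143 181.1857] 210 ctr [435. 249.] size [ 65. 111.] ang 87.8 z 0.010130314935688778
top board [287.9996 181.7339] 4750 ctr [553.  40.] size [214. 336.] ang 87.8 z 0.020887794566706086
top slate [229.4438 175.6109] 329 ctr [578. 255.] size [103.  45.] ang 7.3 z 0.009848825018739404
top slate [206.4298 188.5175] 114 ctr [533. 338.] size [85. 18.] ang 1.3 z 0.010582305342493825
top slate [227.7825 213.7613] 331 ctr [438. 258.] size [99. 44.] ang 0.9 z 0.009932969866632835
```

View pics/c1.png

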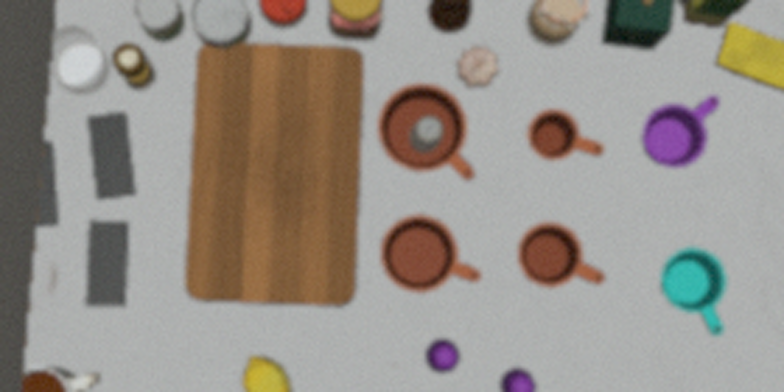

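The crop confirms it: the grey-capped shaker stands in the largest dish, at full-image pixel (343,167). The four terracotta dishes and three slates are also there. Next I measure the dish circles, the handle directions and the shaker.

```bash
cat >> h.py <<'E'
RIM={'large':.058,'medium':.050,'small':.042,'tiny':.034}
def fitdish(p,w,uv,R,z=.045,dark=False,rad=32):
    """outer silhouette of the terracotta blob nearest uv, cast on the rim plane -> centre, handle direction (deg), rms"""
    h=cv2.cvtColor(p,cv2.COLOR_BGR2HSV)
    m=(((h[...,0]<=14)|(h[...,0]>172))&(h[...,1]>105)).astype(np.uint8)
    yy,xx=np.mgrid[0:400,0:640];m[(xx-uv[0])**2+(yy-uv[1])**2>rad**2]=0
    n,l,st,c=cv2.connectedComponentsWithStats(m);i=1+np.argmax(st[1:,4])
    ct=max(cv2.findContours((l==i).astype(np.uint8),0,1)[0],key=len).reshape(-1,2)
    P=np.array([ray('top',u,v,z)[:2] for u,v in ct])
    f=lambda c:np.hypot(*(P-c[:2]).T)-(R-.0015)
    s=least_squares(f,np.median(P,0),loss='cauchy',f_scale=.002)
    e=f(s.x);k=e>.012;hd=P[k].mean(0)-s.x if k.any() else np.zeros(2)
    return s.x,np.degrees(np.arctan2(hd[1],hd[0])),np.sqrt(np.median(e[~k]**2)),np.median(e[~k]),k.sum(),(e.max()+R)
def plan(x,y,ztip,yaw=None):
    s=read_state();R=np.array(s['tcp_rot']);p=np.array(s['position'])
    cur=np.degrees(np.arctan2(R[1,1],R[0,1]))
    yaw=cur if yaw is None else yaw
    dy=(yaw-cur+90)%180-90
    q1=np.degrees(np.arctan2(y,x));q6=q1-(cur+dy)
    if abs(q6)>155: dy-=np.sign(dy)*180
    t=-np.radians(dy);c,sn=np.cos(t),np.sin(t)
    d=np.array([x,y,ztip+finger_overhang])-p
    R2=R@np.array([[c,-sn,0],[sn,c,0],[0,0,1]]);L=R2.T@d
    n=int(np.ceil(np.hypot(L[0],L[1])/.036)) or 1
    print(f't={s["time_s"]:.1f} tcp {np.round(p,4)} tip {p[2]-finger_overhang:.4f} yaw {cur:.1f} q6->{q1-cur-dy:.0f} open {s["opening"]*87:.1f} F {np.round(s["force"],1)}\n turn {t:.3f}; then xy {L[0]*1e3:.1f},{L[1]*1e3:.1f} mm = {n} x ({L[0]/n:.4f},{L[1]/n:.4f}); z(down+) {L[2]:.4f}')
E
cat > m2.py <<'E'
from h import *
np.set_printoptions(precision=4,suppress=True)
o=grab();p,w,d=o['top']
for n,uv in (('large',(341,166)),('medium',(340,211)),('small',(387,211)),('tiny',(388,168))):
    print(n,fitdish(p,w,uv,RIM[n]))
for n in o:
    p,w,d=o[n];k=(w[...,2]>.088)&(w[...,2]<.108)&(abs(w[...,0]-.6)<.07)&(abs(w[...,1]+.15)<.07)
    q=w[k];print(n,'shaker',len(q),q.mean(0),q.min(0),q.max(0))
E
python3 m2.py; python3 -c "
from h import *
plan(.6,-.16,.2,20)"
```

```text
large (array([ 0.6033, -0.151 ]), np.float64(-134.8464784616064), np.float64(0.004508685229189624), np.float64(-0.0034623830567209225), np.int64(7), np.float64(0.08269613217779581))
medium (array([ 0.4411, -0.1473]), np.float64(-109.983174318195), np.float64(0.004158609538473559), np.float64(-0.0030831997376748847), np.int64(8), np.float64(0.07546867875584418))
small (array([ 0.4431, -0.3149]), np.float64(-118.59006535646813), np.float64(0.0043629904137680725), np.float64(-0.0031186350453680928), np.int64(8), np.float64(0.06721750621598119))
tiny (array([ 0.5957, -0.3234]), np.float64(-108.69761824839969), np.float64(0.0035230023691117406), np.float64(-0.0025847610397448754), np.int64(7), np.float64(0.058532735910096265))
scene shaker 66 [ 0.5917 -0.1648  0.0944] [ 0.5777 -0.1753  0.0882] [ 0.6097 -0.1482  0.1004]
top shaker 65 [ 0.5961 -0.156   0.0957] [ 0.5812 -0.1705  0.0881] [ 0.6108 -0.1385  0.1052]
t=0.4 tcp [0.1737 0.6002 0.2364] tip 0.2224 yaw 73.9 q6->-35 open 86.8 F [-0.4  0.3  0.3]
 turn 0.940; then xy -860.2,140.5 mm = 25 x (-0.0344,0.0056); z(down+) 0.0226
```

Request:
send_rows:
  plan:
    - [0, 0, 0, 0, 0.1175]
    - [0, 0, 0, 0, 0.1175]
    - [0, 0, 0, 0, 0.1175]
    - [0, 0, 0, 0, 0.1175]
    - [0, 0, 0, 0, 0.1175]
    - [0, 0, 0, 0, 0.1175]
    - [0, 0, 0, 0, 0.1175]
    - [0, 0, 0, 0, 0.1175]
    - [0, -0.0344, 0.0056, 0, 0]
    - [0, -0.0344, 0.0056, 0, 0]
    - [0, -0.0344, 0.0056, 0, 0]
    - [0, -0.0344, 0.0056, 0, 0]
    - [0, -0.0344, 0.0056, 0, 0]
    - [0, -0.0344, 0.0056, 0, 0]
    - [0, -0.0344, 0.0056, 0, 0]
    - [0, -0.0344, 0.0056, 0, 0]
    - [0, -0.0344, 0.0056, 0, 0]
    - [0, -0.0344, 0.0056, 0, 0]
    - [0, -0.0344, 0.0056, 0, 0]
    - [0, -0.0344, 0.0056, 0, 0]

```text
time_s: 2.07
position: [0.3787, 0.2339, 0.2369]
tcp_rot: [[-0.342, 0.94, 0.001], [0.94, 0.342, 0.0], [-0.0, 0.001, -1.0]]
force: [1.0, 0.3, 0.6]
opening: 0.998
grasp_force: 0.0
```

```bash
python3 -c "
from h import *
plan(.597,-.156,.05,20)"
```

```text
t=2.1 tcp [0.3787 0.2339 0.2369] tip 0.2229 yaw 20.0 q6->-35 open 86.8 F [1.  0.3 0.6]
 turn 0.000; then xy -441.1,71.6 mm = 13 x (-0.0339,0.0055); z(down+) 0.1729
```

Request:
send_rows:
  plan:
    - [0, -0.0339, 0.0055, 0, 0]
    - [0, -0.0339, 0.0055, 0, 0]
    - [0, -0.0339, 0.0055, 0, 0]
    - [0, -0.0339, 0.0055, 0, 0]
    - [0, -0.0339, 0.0055, 0, 0]
    - [0, -0.0339, 0.0055, 0, 0]
    - [0, -0.0339, 0.0055, 0, 0]
    - [0, -0.0339, 0.0055, 0, 0]
    - [0, -0.0339, 0.0055, 0, 0]
    - [0, -0.0339, 0.0055, 0, 0]
    - [0, -0.0339, 0.0055, 0, 0]
    - [0, -0.0339, 0.0055, 0, 0]
    - [0, -0.0339, 0.0055, 0, 0]
    - [0, 0, 0, 0.036, 0]
    - [0, 0, 0, 0.036, 0]
    - [0, 0, 0, 0.036, 0]
    - [0, 0, 0, 0.036, 0]
    - [0, 0, 0, 0.029, 0]

```text
time_s: 3.57
position: [0.5951, -0.1541, 0.0611]
tcp_rot: [[-0.342, 0.94, -0.002], [0.94, 0.342, 0.001], [0.001, -0.001, -1.0]]
force: [-0.4, 0.3, -0.1]
opening: 0.998
grasp_force: 0.0
```

Request:
send_rows:
  plan:
    - [255, 0, 0, 0, 0]
    - [255, 0, 0, 0, 0]
    - [255, 0, 0, 0, 0]
    - [255, 0, 0, 0, 0]
    - [255, 0, 0, 0, 0]
    - [255, 0, 0, 0, 0]
    - [255, 0, 0, 0, 0]
    - [255, 0, 0, 0, 0]

```text
time_s: 4.23
position: [0.5962, -0.1543, 0.0641]
tcp_rot: [[-0.342, 0.94, 0.001], [0.94, 0.342, -0.0], [-0.001, 0.001, -1.0]]
force: [-0.1, -0.0, 0.4]
opening: 0.48
grasp_force: 0.0
```

Request:
send_rows:
  plan:
    - [255, 0, 0, 0, 0]
    - [255, 0, 0, 0, 0]
    - [255, 0, 0, 0, 0]
    - [255, 0, 0, 0, 0]

```text
time_s: 4.57
position: [0.5962, -0.1543, 0.0639]
tcp_rot: [[-0.342, 0.94, 0.001], [0.94, 0.342, -0.0], [-0.0, 0.0, -1.0]]
force: [0.2, 1.4, 2.8]
opening: 0.434
grasp_force: 29.8
```

```bash
python3 -c "
from h import *
plan(.470,-.037,.0625)
print(read_state()['grasp_force'])
p,d=capture('scene');cv2.imwrite('pics/s2.png',cv2.resize(p[130:290,280:480],None,fx=4,fy=3.7))"
```

```text
t=4.6 tcp [ 0.5962 -0.1543  0.0639] tip 0.0499 yaw 20.0 q6->-24 open 37.7 F [0.2 1.4 2.8]
 turn -0.000; then xy 153.3,-78.5 mm = 5 x (0.0307,-0.0157); z(down+) -0.0127
29.833591996575706
```

View pics/s2.png

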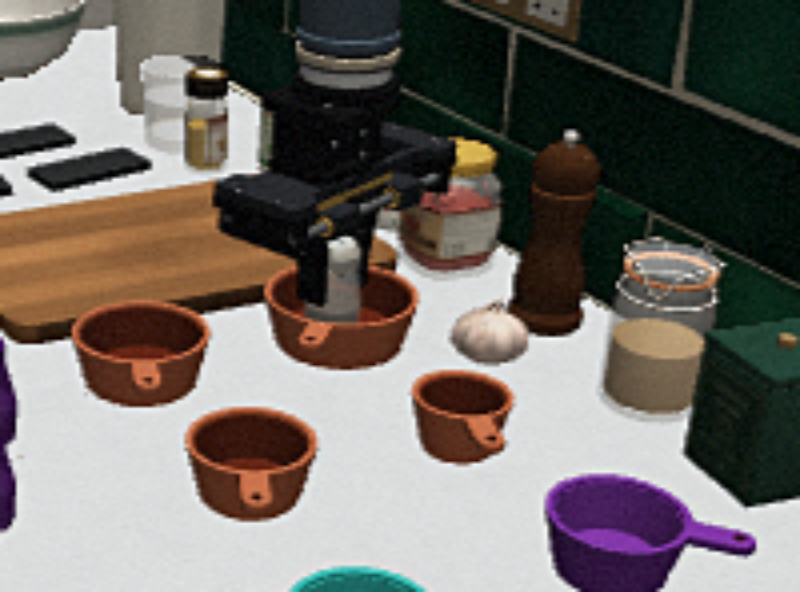

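The shaker is held upright by its body, at about (340,280) in the crop. Now I lift it and put it on the board.

Request:
send_rows:
  plan:
    - [255, 0, 0, -0.04, 0]
    - [255, 0, 0, -0.04, 0]
    - [255, 0.0307, -0.0157, 0, 0]
    - [255, 0.0307, -0.0157, 0, 0]
    - [255, 0.0307, -0.0157, 0, 0]
    - [255, 0.0307, -0.0157, 0, 0]
    - [255, 0.0307, -0.0157, 0, 0]
    - [255, 0, 0, 0.03, 0]
    - [255, 0, 0, 0.02, 0]
    - [255, 0, 0, 0.01, 0]
    - [255, 0, 0, 0.005, 0]
    - [255, 0, 0, 0, 0]

```text
time_s: 5.62
position: [0.469, -0.0367, 0.0775]
tcp_rot: [[-0.342, 0.94, -0.003], [0.94, 0.342, 0.001], [0.002, -0.002, -1.0]]
force: [-0.4, 0.2, -0.7]
opening: 0.431
grasp_force: 29.6
```

```bash
python3 -c "
from h import *
plan(.470,-.037,.0625)
p,d=capture('scene');w=cloud('scene',d);k=(w[...,2]>.085)&(w[...,2]<.12)&(abs(w[...,0]-.47)<.03)&(abs(w[...,1]+.045)<.03)
print(w[k][:,2].max(),w[k].mean(0))"
```

```text
t=5.6 tcp [ 0.469  -0.0367  0.0775] tip 0.0635 yaw 20.0 q6->-25 open 37.5 F [-0.4  0.2 -0.7]
 turn -0.000; then xy -0.6,0.9 mm = 1 x (-0.0006,0.0009); z(down+) 0.0010
0.11929714066541902 [ 0.46885883 -0.04959283  0.10268179]
```

Request:
send_rows:
  plan:
    - [255, 0, 0, 0.0015, 0]
    - [255, 0, 0, 0, 0]
    - [0, 0, 0, 0, 0]
    - [0, 0, 0, 0, 0]
    - [0, 0, 0, 0, 0]
    - [0, 0, 0, 0, 0]
    - [0, 0, 0, 0, 0]
    - [0, 0, 0, -0.02, 0]
    - [0, 0, 0, -0.04, 0]
    - [0, 0, 0, -0.04, 0]
    - [0, 0, 0, -0.04, 0]

```text
time_s: 6.58
position: [0.4689, -0.0367, 0.2183]
tcp_rot: [[-0.342, 0.94, -0.002], [0.94, 0.342, 0.001], [0.001, -0.001, -1.0]]
force: [0.7, -0.1, -0.2]
opening: 0.979
grasp_force: 0.0
```

```bash
cat > m3.py <<'E'
from h import *
import sys
np.set_printoptions(precision=4,suppress=True)
U=dict(large=(341,166),medium=(340,211),small=(387,211),tiny=(388,168))
o=grab();p,w,d=o['top']
def dish(n,uv=None,ztip=None):
    c,a,*r=fitdish(p,w,uv or U[n],RIM[n]);print(n,c,round(a,1),np.round(r,4));return c,a
E
python3 - <<'E'
from m3 import *
for n in U: r=dish(n); L=r if n=='large' else 0
c,a=L or dish('large')
c,a=dish('large');a_=np.radians(a);g=c+.070*np.array([np.cos(a_),np.sin(a_)]);print(g)
plan(*g,.024,a+90)
p,w,d=o['scene'];k=(w[...,2]>.085)&(w[...,2]<.12)&(abs(w[...,0]-.47)<.04)&(abs(w[...,1]+.04)<.04);print('shaker',w[k].mean(0),w[k][:,2].max())
E
```

```text
large [ 0.603  -0.1512] -135.4 [ 0.0048 -0.0037  7.      0.0825]
medium [ 0.4463 -0.1519] -115.6 [ 0.005  -0.0044  6.      0.073 ]
small [ 0.4424 -0.315 ] -117.7 [ 0.0047 -0.0037  8.      0.0668]
tiny [ 0.5959 -0.3235] -109.0 [ 0.0035 -0.0024  7.      0.0585]
large [ 0.603  -0.1512] -135.4 [ 0.0048 -0.0037  7.      0.0825]
large [ 0.603  -0.1512] -135.4 [ 0.0048 -0.0037  7.      0.0825]
[ 0.5532 -0.2004]
t=6.7 tcp [ 0.4737 -0.038   0.2229] tip 0.2089 yaw 20.0 q6->25 open 86.2 F [ 0.8  0.4 -0. ]
 turn 1.141; then xy -58.7,169.1 mm = 5 x (-0.0117,0.0338); z(down+) 0.1867
shaker [ 0.467  -0.0517  0.1   ] 0.11250090378252176
```

Request:
send_rows:
  plan:
    - [0, 0, 0, 0, 0.1141]
    - [0, 0, 0, 0, 0.1141]
    - [0, 0, 0, 0, 0.1141]
    - [0, 0, 0, 0, 0.1141]
    - [0, 0, 0, 0, 0.1141]
    - [0, 0, 0, 0, 0.1141]
    - [0, 0, 0, 0, 0.1141]
    - [0, 0, 0, 0, 0.1141]
    - [0, 0, 0, 0, 0.1141]
    - [0, 0, 0, 0, 0.1141]
    - [0, -0.0117, 0.0338, 0, 0]
    - [0, -0.0117, 0.0338, 0, 0]
    - [0, -0.0117, 0.0338, 0, 0]
    - [0, -0.0117, 0.0338, 0, 0]
    - [0, -0.0117, 0.0338, 0, 0]
    - [0, 0, 0, 0.04, 0]
    - [0, 0, 0, 0.04, 0]
    - [0, 0, 0, 0.04, 0]
    - [0, 0, 0, 0.03, 0]
    - [0, 0, 0, 0, 0]

```text
time_s: 8.35
position: [0.5417, -0.1957, 0.0602]
tcp_rot: [[0.712, 0.702, -0.013], [0.702, -0.712, 0.008], [-0.004, -0.015, -1.0]]
force: [-0.1, 0.7, -0.7]
opening: 1.002
grasp_force: 0.0
```

```bash
python3 - <<'E'
from m3 import *
plan(.5532,-.2004,.024,-45.4)
p,w,d=o['scene'];cv2.imwrite('pics/s3.png',cv2.resize(p[150:270,280:480],None,fx=4,fy=4))
E
```

```text
t=8.4 tcp [ 0.5458 -0.1977  0.0659] tip 0.0519 yaw -45.4 q6->25 open 86.9 F [ 0.6 -0.2  0. ]
 turn 0.000; then xy 3.4,7.2 mm = 1 x (0.0034,0.0072); z(down+) 0.0278
```

View pics/s3.png

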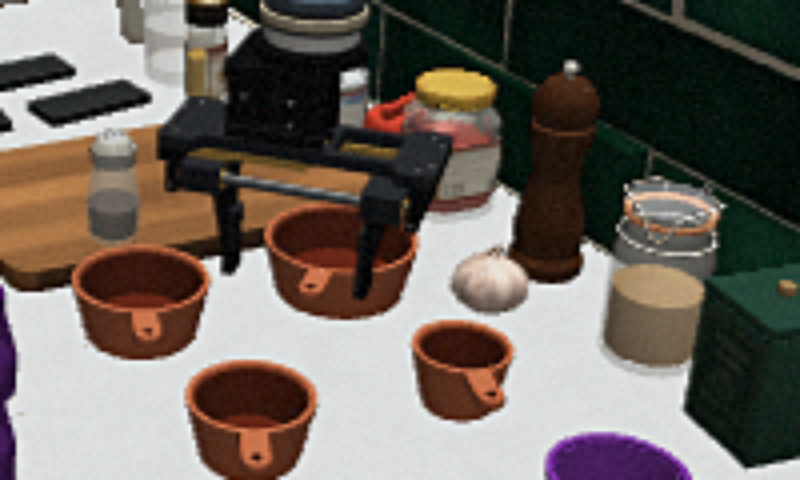

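The shaker stands on the board at crop (112,200). The fingers straddle the large dish's handle at (315,282).

Request:
send_rows:
  plan:
    - [0, 0.0034, 0.0072, 0, 0]
    - [0, 0, 0, 0.02, 0]
    - [0, 0, 0, 0.0078, 0]
    - [255, 0, 0, 0, 0]
    - [255, 0, 0, 0, 0]
    - [255, 0, 0, 0, 0]
    - [255, 0, 0, 0, 0]
    - [255, 0, 0, 0, 0]
    - [255, 0, 0, 0, 0]
    - [255, 0, 0, 0, 0]
    - [255, 0, 0, 0, 0]
    - [255, 0, 0, 0, 0]
    - [255, 0, 0, 0, 0]
    - [255, 0, 0, 0, 0]
    - [255, 0, 0, 0, 0]
    - [255, 0, 0, 0, 0]
    - [255, 0, 0, 0, 0]

```text
time_s: 9.87
position: [0.5543, -0.201, 0.0392]
tcp_rot: [[0.712, 0.702, 0.0], [0.702, -0.712, -0.0], [0.0, 0.0, -1.0]]
force: [-0.1, -0.5, -0.1]
opening: 0.201
grasp_force: 30.0
```

Request:
send_rows:
  plan:
    - [255, 0, 0, 0, 0]
    - [255, 0, 0, 0, 0]
    - [255, 0, 0, -0.015, 0]
    - [255, 0, 0, -0.015, 0]
    - [255, 0, 0, -0.015, 0]
    - [255, 0, 0, -0.02, 0]
    - [255, 0, 0, 0, 0]

```text
time_s: 10.45
position: [0.5559, -0.2019, 0.1071]
tcp_rot: [[0.712, 0.703, 0.005], [0.703, -0.712, -0.003], [0.001, 0.005, -1.0]]
force: [0.4, -1.3, -2.7]
opening: 0.202
grasp_force: 30.0
```

```bash
python3 - <<'E'
from m3 import *
s=read_state();print(s['grasp_force'],s['moment'])
plan(.5532,-.2004,.024,-45.4)
p,w,d=o['scene'];cv2.imwrite('pics/s4.png',cv2.resize(p[150:270,280:480],None,fx=4,fy=4))
c,a=fitdish(o['top'][0],0,(341,166),.058,z=.11,rad=40)[:2];print(c,a)
E
```

```text
29.99960470944643 [-0.2484  0.2207  0.0028]
t=10.6 tcp [ 0.5543 -0.2011  0.1043] tip 0.0903 yaw -45.4 q6->25 open 17.5 F [-0.3 -0.2 -2.2]
 turn 0.001; then xy -0.3,-1.3 mm = 1 x (-0.0003,-0.0013); z(down+) 0.0663
[ 0.645  -0.1017] -157.1632588859303
```

View pics/s4.png

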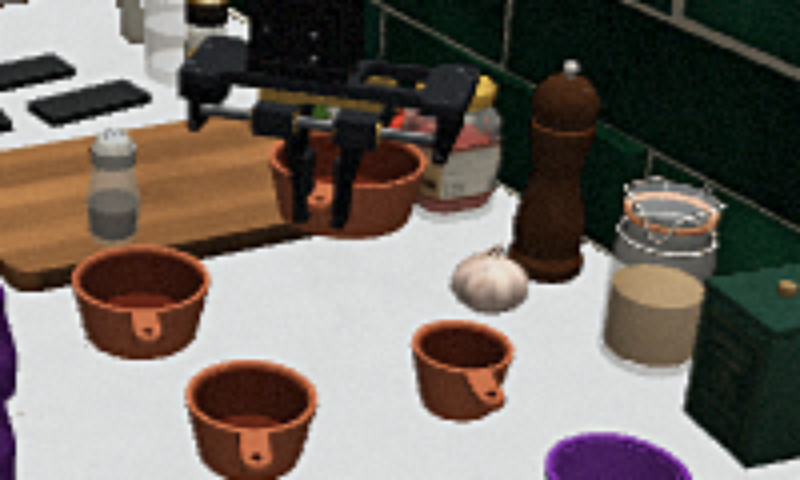

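The dish hangs level from its handle at crop (320,195).

```bash
python3 -c "
from h import *
plan(.6158,-.0319,.048,-10)"
```

```text
t=10.6 tcp [ 0.5543 -0.2011  0.1043] tip 0.0903 yaw -45.4 q6->7 open 17.5 F [-0.3 -0.2 -2.2]
 turn -0.617; then xy 177.3,31.2 mm = 6 x (0.0295,0.0052); z(down+) 0.0422
```

Request:
send_rows:
  plan:
    - [255, 0, 0, 0, -0.103]
    - [255, 0, 0, 0, -0.103]
    - [255, 0, 0, 0, -0.103]
    - [255, 0, 0, 0, -0.103]
    - [255, 0, 0, 0, -0.103]
    - [255, 0, 0, 0, -0.102]
    - [255, 0.0295, 0.0052, 0, 0]
    - [255, 0.0295, 0.0052, 0, 0]
    - [255, 0.0295, 0.0052, 0, 0]
    - [255, 0.0295, 0.0052, 0, 0]
    - [255, 0.0295, 0.0052, 0, 0]
    - [255, 0.0295, 0.0052, 0, 0]
    - [255, 0, 0, 0.02, 0]
    - [255, 0, 0, 0.015, 0]
    - [255, 0, 0, 0, 0]
    - [255, 0, 0, 0, 0]
    - [255, 0, 0, 0, 0]

```text
time_s: 11.97
position: [0.6153, -0.0324, 0.0687]
tcp_rot: [[0.174, 0.985, -0.002], [0.985, -0.174, 0.0], [-0.0, -0.002, -1.0]]
force: [0.5, -0.1, -2.8]
opening: 0.201
grasp_force: 30.0
```

```bash
python3 -c "
from h import *
plan(.6158,-.0319,.047,-10)"
```

```text
t=12.0 tcp [ 0.6153 -0.0324  0.0687] tip 0.0547 yaw -10.0 q6->7 open 17.5 F [ 0.5 -0.1 -2.8]
 turn -0.001; then xy 0.6,0.4 mm = 1 x (0.0006,0.0004); z(down+) 0.0077
```

Request:
send_rows:
  plan:
    - [255, 0, 0, 0.005, 0]
    - [255, 0, 0, 0.003, 0]
    - [255, 0, 0, 0, 0]
    - [130, 0, 0, 0, 0]
    - [130, 0, 0, 0, 0]
    - [130, 0, 0, 0, 0]
    - [130, 0, 0, 0, 0]
    - [130, 0, 0, -0.02, 0]
    - [130, 0, 0, -0.04, 0]
    - [130, 0, 0, -0.04, 0]
    - [130, 0, 0, -0.03, 0]
    - [130, 0, 0, 0, 0]
    - [130, 0, 0, 0, 0]

```text
time_s: 13.05
position: [0.6171, -0.0321, 0.1938]
tcp_rot: [[0.174, 0.985, 0.005], [0.985, -0.174, -0.001], [-0.0, 0.005, -1.0]]
force: [0.0, 0.5, -1.2]
opening: 0.487
grasp_force: 0.0
```

```bash
python3 - <<'E'
from m3 import *
c,a=fitdish(p,w,(290,160),.058,z=.067,rad=45)[:2];print('large',c,a)
p0=p
for n in ('medium','small','tiny'): dish(n)
c,a=dish('medium');a_=np.radians(a);g=c+.062*np.array([np.cos(a_),np.sin(a_)]);print(g)
plan(*g,.038,a+90)
cv2.imwrite('pics/t5.png',cv2.resize(p[120:260,240:440],None,fx=4,fy=4,interpolation=2))
E
```

```text
large [0.6776 0.0471] 123.05182900231402
medium [ 0.441  -0.1466] -109.7 [ 0.0046 -0.0034  8.      0.076 ]
small [ 0.4422 -0.3148] -117.4 [ 0.0048 -0.004   8.      0.0669]
tiny [ 0.5957 -0.3234] -108.7 [ 0.0036 -0.0026  7.      0.0586]
medium [ 0.441  -0.1466] -109.7 [ 0.0046 -0.0034  8.      0.076 ]
[ 0.4201 -0.205 ]
t=13.2 tcp [ 0.6149 -0.0317  0.1905] tip 0.1765 yaw -10.0 q6->-6 open 42.8 F [ 0.2  0.4 -1.2]
 turn 0.168; then xy -228.7,-124.9 mm = 8 x (-0.0286,-0.0156); z(down+) 0.1388
```

View pics/t5.png

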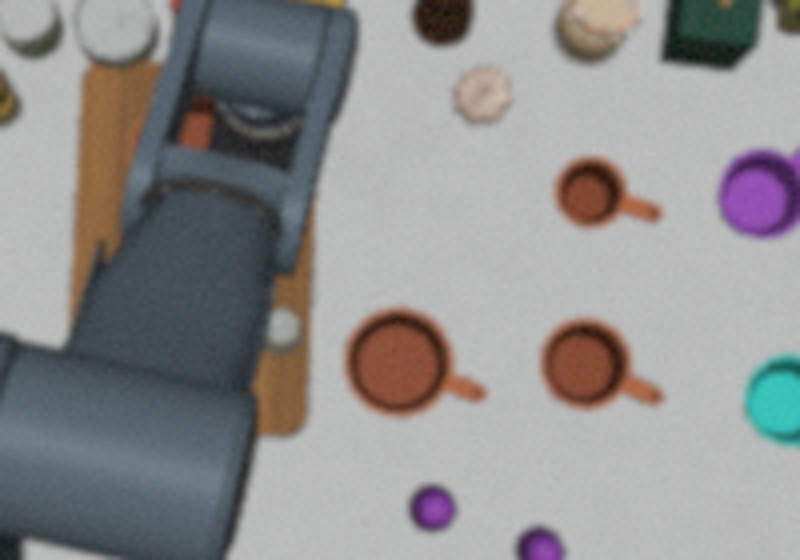

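```bash
python3 - <<'E'
from m3 import *
for n in o:
    p,w,d=o[n];h=cv2.cvtColor(p,cv2.COLOR_BGR2HSV)
    k=(abs(h[...,0].astype(int)-140)<15)&(h[...,1]>120)&(d>0)&(w[...,0]<.4)&(w[...,0]>.1)
    q=w[k]
    for s in (q[q[:,1]>-.22],q[q[:,1]<-.22]): 
        t=s[s[:,2]>.03];print(n,len(s),np.percentile(s,[2,98],axis=0))
E
```

```text
scene 296 [[ 0.1518 -0.1958  0.0131]
 [ 0.3309  0.1801  0.5513]]
scene 492 [[ 0.2583 -0.2907  0.0062]
 [ 0.2923 -0.2663  0.0893]]
top 63 [[ 0.3017 -0.1839  0.0621]
 [ 0.3283 -0.1572  0.094 ]]
top 64 [[ 0.2665 -0.2758  0.0622]
 [ 0.2928 -0.2503  0.0929]]
```

The crop shows the shaker on the board at (283,328), partly behind the arm. The medium dish is at (398,361) and the small at (586,363), both unmoved.

Request:
send_rows:
  plan:
    - [130, 0, 0, 0, 0.084]
    - [130, 0, 0, 0, 0.084]
    - [130, -0.0286, -0.0156, 0, 0]
    - [130, -0.0286, -0.0156, 0, 0]
    - [130, -0.0286, -0.0156, 0, 0]
    - [130, -0.0286, -0.0156, 0, 0]
    - [130, -0.0286, -0.0156, 0, 0]
    - [130, -0.0286, -0.0156, 0, 0]
    - [130, -0.0286, -0.0156, 0, 0]
    - [130, -0.0286, -0.0156, 0, 0]
    - [130, 0, 0, 0.04, 0]
    - [130, 0, 0, 0.04, 0]
    - [130, 0, 0, 0.03, 0]
    - [130, 0, 0, 0, 0]
    - [130, 0, 0, 0, 0]

```text
time_s: 14.5
position: [0.4198, -0.2045, 0.0793]
tcp_rot: [[0.337, 0.942, -0.005], [0.942, -0.337, 0.004], [0.002, -0.006, -1.0]]
force: [0.4, 0.4, -0.2]
opening: 0.491
grasp_force: 0.0
```

```bash
python3 - <<'E'
from h import *
plan(.4201,-.205,.038,-19.7)
E
```

```text
t=14.5 tcp [ 0.4198 -0.2045  0.0793] tip 0.0653 yaw -19.7 q6->-6 open 42.7 F [ 0.4  0.4 -0.2]
 turn 0.000; then xy -0.4,0.7 mm = 1 x (-0.0004,0.0007); z(down+) 0.0273
```

Request:
send_rows:
  plan:
    - [130, 0, 0, 0.018, 0]
    - [130, 0, 0, 0.0093, 0]
    - [130, 0, 0, 0, 0]
    - [255, 0, 0, 0, 0]
    - [255, 0, 0, 0, 0]
    - [255, 0, 0, 0, 0]
    - [255, 0, 0, 0, 0]
    - [255, 0, 0, 0, 0]
    - [255, 0, 0, 0, 0]
    - [255, 0, 0, 0, 0]
    - [255, 0, 0, 0, 0]
    - [255, 0, 0, -0.015, 0]
    - [255, 0, 0, -0.02, 0]
    - [255, 0, 0, -0.03, 0]
    - [255, 0, 0, -0.03, 0]
    - [255, 0, 0, 0, 0]
    - [255, 0, 0, 0, 0]

```text
time_s: 15.92
position: [0.422, -0.2061, 0.15]
tcp_rot: [[0.336, 0.942, 0.003], [0.942, -0.336, -0.002], [-0.001, 0.003, -1.0]]
force: [-0.5, 0.2, -1.2]
opening: 0.199
grasp_force: 30.0
```

```bash
python3 - <<'E'
from m3 import *
print(read_state()['moment'])
plan(.4201,-.205,.038,-19.7)
p,w,d=o['scene'];a=cv2.resize(p[110:270,230:430],None,fx=3,fy=3)
# large dish pose while arm is clear, top view
p,w,d=o['top'];print('large',fitdish(p,w,(305,150),.058,z=.067,rad=40))
b=cv2.resize(p[120:220,240:365],None,fx=4.8,fy=4.8);h=min(len(a),len(b));
cv2.imwrite('pics/s6.png',a);cv2.imwrite('pics/t6.png',b)
E
```

```text
[-0.1968  0.1269  0.0035]
t=16.0 tcp [ 0.4205 -0.205   0.1481] tip 0.1341 yaw -19.6 q6->-6 open 17.5 F [ 0.4  0.5 -1.8]
 turn 0.001; then xy -0.2,-0.2 mm = 1 x (-0.0002,-0.0002); z(down+) 0.0961
large (array([0.6112, 0.0214]), np.float64(-16.582250966854335), np.float64(0.005633207098031096), np.float64(0.0008256698996826801), np.int64(282), np.float64(0.12506554179709936))
```

View pics/s6.png

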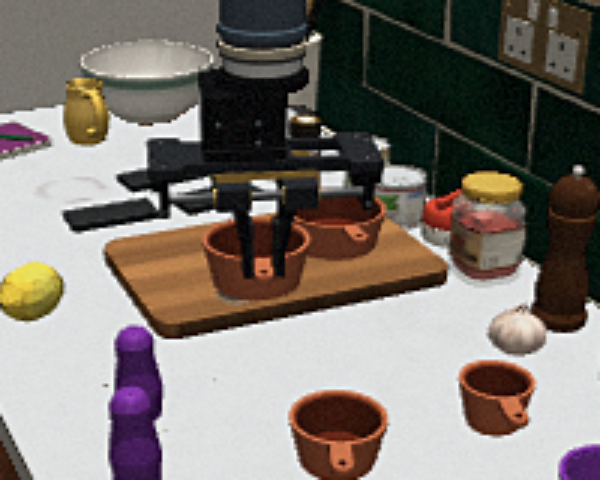

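View pics/t6.png

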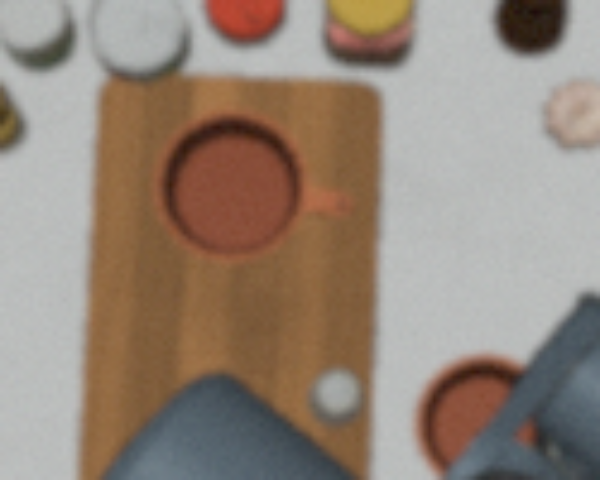

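The medium dish is held level. In the second crop the large dish sits on the board at (231,187), with its handle to the right. Its colour is close to the wood, so I fit its rim from depth.

```bash
cat >> h.py <<'E'
def rimfit(o,c0,R,z0,names=('top','scene'),tol=.008):
    for n in names:
        p,w,d=o[n];k=(abs(w[...,2]-z0)<tol)&(d>0)&(np.hypot(w[...,0]-c0[0],w[...,1]-c0[1])<.13)
        q=w[k][:,:2];r0=np.hypot(*(q-c0).T);q0=q[(r0<R+.012)&(r0>R-.02)]
        if len(q0)<10: print(n,'few');continue
        s=least_squares(lambda c:np.hypot(*(q0-c[:2]).T)-(R-.0025),c0,loss='soft_l1',f_scale=.002)
        rr=np.hypot(*(q-s.x).T);hp=q[(rr>R+.008)&(rr<R+.036)];hd=hp.mean(0)-s.x if len(hp) else np.zeros(2)
        print(n,'rim centre',np.round(s.x,4),'n',len(q0),'rms',round(np.sqrt(np.mean(s.fun**2)),4),'handle',round(np.degrees(np.arctan2(hd[1],hd[0])),1),len(hp))
E
python3 - <<'E'
from m3 import *
print(ray('top',287.6,158.6,.067))
rimfit(o,np.array([.628,.037]),.058,.066,('top',))
t=np.radians(-100);g=np.array([.628,.037])+.062*np.array([np.cos(t),np.sin(t)]);print(g)
plan(*g,.09,-10)
E
```

```text
[0.6279 0.0389 0.067 ]
top rim centre [0.6288 0.0372] n 212 rms 0.0039 handle -99.7 33
[ 0.6172 -0.0241]
t=16.1 tcp [ 0.4203 -0.2048  0.1476] tip 0.1336 yaw -19.7 q6->8 open 17.5 F [ 0.2 -0.5 -1.1]
 turn -0.168; then xy 212.2,162.7 mm = 8 x (0.0265,0.0203); z(down+) 0.0434
```

Request:
send_rows:
  plan:
    - [255, 0, 0, -0.02, -0.084]
    - [255, 0, 0, -0.02, -0.084]
    - [255, 0.0265, 0.0203, 0, 0]
    - [255, 0.0265, 0.0203, 0, 0]
    - [255, 0.0265, 0.0203, 0, 0]
    - [255, 0.0265, 0.0203, 0, 0]
    - [255, 0.0265, 0.0203, 0, 0]
    - [255, 0.0265, 0.0203, 0, 0]
    - [255, 0.0265, 0.0203, 0, 0]
    - [255, 0.0265, 0.0203, 0, 0]
    - [255, 0, 0, 0.03, 0]
    - [255, 0, 0, 0.03, 0]
    - [255, 0, 0, 0, 0]
    - [255, 0, 0, 0, 0]
    - [255, 0, 0, 0, 0]

```text
time_s: 17.37
position: [0.6181, -0.0255, 0.1288]
tcp_rot: [[0.175, 0.985, -0.001], [0.985, -0.175, 0.0], [0.0, -0.001, -1.0]]
force: [0.1, -0.1, -2.0]
opening: 0.198
grasp_force: 30.0
```

```bash
python3 - <<'E'
from m3 import *
plan(.6172,-.0231,.070,-10)
rimfit(o,np.array([.628,.037]),.050,.045+.067+.006,('top','scene'))
E
```

```text
t=17.5 tcp [ 0.6192 -0.0258  0.1304] tip 0.1164 yaw -10.1 q6->8 open 17.4 F [-0.3 -1.4 -1. ]
 turn -0.001; then xy 2.3,-2.5 mm = 1 x (0.0023,-0.0025); z(down+) 0.0464
top rim centre [0.6305 0.0384] n 25 rms 0.0019 handle 0.0 0
scene rim centre [0.6298 0.0341] n 107 rms 0.0034 handle -101.8 43
```

Request:
send_rows:
  plan:
    - [255, 0.0023, -0.0025, 0, 0]
    - [255, 0, 0, 0, 0]
    - [255, 0, 0, 0.012, 0]
    - [255, 0, 0, 0.012, 0]
    - [255, 0, 0, 0.01, 0]
    - [255, 0, 0, 0.006, 0]
    - [255, 0, 0, 0.0045, 0]
    - [255, 0, 0, 0, 0]
    - [255, 0, 0, 0, 0]

```text
time_s: 18.22
position: [0.6153, -0.0235, 0.0851]
tcp_rot: [[0.174, 0.985, -0.002], [0.985, -0.174, -0.001], [-0.002, -0.002, -1.0]]
force: [-4.4, -3.5, 7.4]
opening: 0.201
grasp_force: 30.0
```

```bash
python3 - <<'E'
from m3 import *
print(read_state()['moment'])
plan(.6172,-.0231,.070,-10)
rimfit(o,np.array([.628,.037]),.050,.077,('scene',))
E
```

```text
[-0.6086  0.7604 -0.0075]
t=18.3 tcp [ 0.6153 -0.0235  0.0852] tip 0.0712 yaw -10.0 q6->8 open 17.7 F [-4.3 -2.4  7.6]
 turn 0.000; then xy 0.7,1.8 mm = 1 x (0.0007,0.0018); z(down+) 0.0011
scene rim centre [0.6268 0.0355] n 112 rms 0.003 handle -102.2 54
```

Request:
send_rows:
  plan:
    - [255, 0, 0.001, 0, 0]
    - [130, 0, 0, 0, 0]
    - [130, 0, 0, 0, 0]
    - [130, 0, 0, 0, 0]
    - [130, 0, 0, 0, 0]
    - [130, 0, 0, 0, 0]
    - [130, 0, 0, -0.02, 0]
    - [130, 0, 0, -0.04, 0]
    - [130, 0, 0, -0.04, 0]
    - [130, 0, 0, 0, 0]
    - [130, 0, 0, 0, 0]

```text
time_s: 19.23
position: [0.6191, -0.0229, 0.1874]
tcp_rot: [[0.174, 0.985, 0.007], [0.985, -0.174, -0.001], [-0.0, 0.007, -1.0]]
force: [-0.3, 0.8, -1.0]
opening: 0.492
grasp_force: 0.0
```

```bash
cat > nxt.py <<'E'
from m3 import *
def nxt(n,r,ztip=.038):
    c,a=dish(n);a_=np.radians(a);g=c+r*np.array([np.cos(a_),np.sin(a_)]);print('grip',g,'yaw',round(a+90,1));plan(*g,ztip,a+90)
E
python3 - <<'E'
from nxt import *
rimfit(o,np.array([.628,.037]),.050,.077,('scene',),.005)
dish('tiny');nxt('small',.054)
E
```

```text
scene rim centre [0.6252 0.0379] n 124 rms 0.0035 handle -99.7 26
tiny [ 0.5948 -0.3225] -107.4 [ 0.0039 -0.0026  7.      0.0591]
small [ 0.439  -0.3138] -113.4 [ 0.0038 -0.0028  7.      0.0664]
grip [ 0.4175 -0.3633] yaw -23.4
t=19.3 tcp [ 0.6164 -0.0224  0.1838] tip 0.1698 yaw -10.0 q6->-18 open 42.7 F [-0.8 -0.5 -0.3]
 turn 0.234; then xy -391.9,-46.8 mm = 11 x (-0.0356,-0.0043); z(down+) 0.1320
```

Request:
send_rows:
  plan:
    - [130, 0, 0, 0, 0.117]
    - [130, 0, 0, 0, 0.117]
    - [130, -0.0356, -0.0043, 0, 0]
    - [130, -0.0356, -0.0043, 0, 0]
    - [130, -0.0356, -0.0043, 0, 0]
    - [130, -0.0356, -0.0043, 0, 0]
    - [130, -0.0356, -0.0043, 0, 0]
    - [130, -0.0356, -0.0043, 0, 0]
    - [130, -0.0356, -0.0043, 0, 0]
    - [130, -0.0356, -0.0043, 0, 0]
    - [130, -0.0356, -0.0043, 0, 0]
    - [130, -0.0356, -0.0043, 0, 0]
    - [130, -0.0356, -0.0043, 0, 0]
    - [130, 0, 0, 0.04, 0]
    - [130, 0, 0, 0.04, 0]
    - [130, 0, 0, 0.025, 0]
    - [130, 0, 0, 0, 0]
    - [130, 0, 0, 0, 0]

```text
time_s: 20.83
position: [0.4165, -0.3614, 0.0769]
tcp_rot: [[0.398, 0.917, -0.004], [0.917, -0.398, 0.006], [0.003, -0.006, -1.0]]
force: [-0.5, 0.4, 0.1]
opening: 0.489
grasp_force: 0.0
```

```bash
python3 - <<'E'
from nxt import *
rimfit(o,np.array([.628,.037]),.058,.067,('top','scene'),.004)
rimfit(o,np.array([.628,.037]),.050,.077,('top','scene'),.004)
rimfit(o,np.array([.441,-.314]),.042,.045,('top','scene'),.006)
plan(.4175,-.3633,.038,-24.5)
a=cv2.resize(o['scene'][0][130:280,270:430],None,fx=3.6,fy=3.6);cv2.imwrite('pics/s7.png',a)
E
```

```text
top rim centre [0.6286 0.0378] n 157 rms 0.0073 handle -98.4 18
scene rim centre [0.6308 0.0273] n 25 rms 0.0036 handle 0.0 0
top rim centre [0.6262 0.0407] n 129 rms 0.0044 handle -99.8 16
scene rim centre [0.6261 0.0376] n 22 rms 0.0022 handle 0.0 0
top rim centre [ 0.4448 -0.3059] n 14 rms 0.0017 handle 0.0 0
scene rim centre [ 0.4413 -0.3147] n 165 rms 0.004 handle -116.6 57
t=20.9 tcp [ 0.4184 -0.3634  0.0799] tip 0.0659 yaw -23.4 q6->-17 open 42.4 F [-0.9  0.4  0.3]
 turn 0.019; then xy -0.3,-0.9 mm = 1 x (-0.0003,-0.0009); z(down+) 0.0279
```

View pics/s7.png

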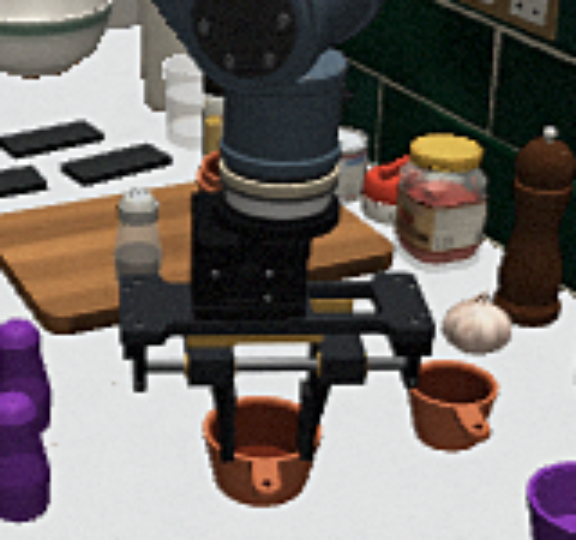

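The small dish's handle is at crop (267,470), between the fingers at (228,450) and (305,450).

Request:
send_rows:
  plan:
    - [130, -0.0003, 0, 0.018, 0.054]
    - [130, 0, 0, 0.0095, 0]
    - [130, 0, 0, 0, 0]
    - [255, 0, 0, 0, 0]
    - [255, 0, 0, 0, 0]
    - [255, 0, 0, 0, 0]
    - [255, 0, 0, 0, 0]
    - [255, 0, 0, 0, 0]
    - [255, 0, 0, 0, 0]
    - [255, 0, 0, 0, 0]
    - [255, 0, 0, 0, 0]
    - [255, 0, 0, -0.015, 0]
    - [255, 0, 0, -0.02, 0]
    - [255, 0, 0, -0.04, 0]
    - [255, 0, 0, -0.04, 0]
    - [255, 0, 0, 0, 0]
    - [255, 0, 0, 0, 0]

```text
time_s: 22.35
position: [0.4188, -0.3646, 0.1691]
tcp_rot: [[0.446, 0.895, 0.003], [0.895, -0.446, -0.005], [-0.003, 0.005, -1.0]]
force: [0.1, 0.6, -1.4]
opening: 0.197
grasp_force: 29.9
```

```bash
python3 - <<'E'
from nxt import *
print(read_state()['moment'],read_state()['grasp_force'])
rimfit(o,np.array([.628,.037]),.058,.067,('top','scene'),.004)
rimfit(o,np.array([.627,.038]),.050,.077,('top','scene'),.004)
C=np.array([.6265,.038]);t=np.radians(-100);g=C+.054*np.array([np.cos(t),np.sin(t)]);print(g)
plan(*g,.080,-10)
E
```

```text
[-0.1919  0.1602  0.0683] 29.921730710193515
top rim centre [0.6278 0.0368] n 160 rms 0.0072 handle -99.3 18
scene few
top rim centre [0.6262 0.0407] n 131 rms 0.0049 handle -97.1 26
scene few
[ 0.6171 -0.0152]
t=22.4 tcp [ 0.4171 -0.3625  0.166 ] tip 0.1520 yaw -26.5 q6->9 open 17.2 F [ 0.4  0.1 -1.9]
 turn -0.288; then xy 376.6,136.8 mm = 12 x (0.0314,0.0114); z(down+) 0.0724
```

Request:
send_rows:
  plan:
    - [255, 0, 0, 0, -0.096]
    - [255, 0, 0, 0, -0.096]
    - [255, 0, 0, 0, -0.096]
    - [255, 0.0314, 0.0114, 0, 0]
    - [255, 0.0314, 0.0114, 0, 0]
    - [255, 0.0314, 0.0114, 0, 0]
    - [255, 0.0314, 0.0114, 0, 0]
    - [255, 0.0314, 0.0114, 0, 0]
    - [255, 0.0314, 0.0114, 0, 0]
    - [255, 0.0314, 0.0114, 0, 0]
    - [255, 0.0314, 0.0114, 0, 0]
    - [255, 0.0314, 0.0114, 0, 0]
    - [255, 0.0314, 0.0114, 0, 0]
    - [255, 0.0314, 0.0114, 0, 0]
    - [255, 0.0314, 0.0114, 0, 0]
    - [255, 0, 0, 0.025, 0]
    - [255, 0, 0, 0, 0]
    - [255, 0, 0, 0, 0]
    - [255, 0, 0, 0, 0]

```text
time_s: 24.03
position: [0.6167, -0.0167, 0.1406]
tcp_rot: [[0.175, 0.985, -0.004], [0.985, -0.175, 0.001], [-0.0, -0.004, -1.0]]
force: [0.7, -0.6, -0.4]
opening: 0.205
grasp_force: 29.9
```

```bash
python3 - <<'E'
from m3 import *
plan(.6171,-.0152,.080,-10)
z=read_state()['position'][2]-.014-.038+.045;print(z)
rimfit(o,np.array([.6265,.038]),.042,z,('top','scene'),.005)
rimfit(o,np.array([.6265,.038]),.050,.077,('scene',),.004)
E
```

```text
t=24.1 tcp [ 0.6179 -0.0173  0.1421] tip 0.1281 yaw -10.1 q6->9 open 17.4 F [ 0.8  0.9 -1.3]
 turn -0.002; then xy 1.9,-1.1 mm = 1 x (0.0019,-0.0011); z(down+) 0.0481
0.1350833506397744
top few
scene rim centre [0.6249 0.0366] n 50 rms 0.0037 handle -99.1 39
scene rim centre [0.6252 0.0371] n 79 rms 0.003 handle -99.6 19
```

Request:
send_rows:
  plan:
    - [255, 0.001, 0, 0.012, 0]
    - [255, 0, 0, 0.012, 0]
    - [255, 0, 0, 0.012, 0]
    - [255, 0, 0, 0.006, 0]
    - [255, 0, 0, 0.0035, 0]
    - [255, 0, 0, 0.002, 0]
    - [255, 0, 0, 0, 0]
    - [255, 0, 0, 0, 0]

```text
time_s: 24.8
position: [0.6185, -0.0151, 0.0946]
tcp_rot: [[0.174, 0.985, 0.001], [0.985, -0.174, 0.0], [0.0, 0.001, -1.0]]
force: [-0.6, -0.6, -0.4]
opening: 0.199
grasp_force: 29.9
```

```bash
python3 - <<'E'
from m3 import *
print(read_state()['moment'])
plan(.6171,-.0152,.080,-10)
rimfit(o,np.array([.6265,.038]),.042,.087,('scene',),.005)
E
```

```text
[-0.1062  0.0672  0.0556]
t=24.9 tcp [ 0.6188 -0.0151  0.0947] tip 0.0807 yaw -10.0 q6->9 open 17.5 F [-0.1 -0.2 -1.8]
 turn -0.000; then xy -0.4,-1.7 mm = 1 x (-0.0004,-0.0017); z(down+) 0.0007
scene rim centre [0.627  0.0372] n 71 rms 0.004 handle -100.2 42
```

Lower 1.5 mm to contact, release, and lift.

Request:
send_rows:
  plan:
    - [255, 0, 0, 0.0015, 0]
    - [255, 0, 0, 0, 0]
    - [130, 0, 0, 0, 0]
    - [130, 0, 0, 0, 0]
    - [130, 0, 0, 0, 0]
    - [130, 0, 0, 0, 0]
    - [130, 0, 0, 0, 0]
    - [130, 0, 0, -0.02, 0]
    - [130, 0, 0, -0.04, 0]
    - [130, 0, 0, -0.03, 0]
    - [130, 0, 0, 0, 0]
    - [130, 0, 0, 0, 0]

```text
time_s: 25.9
position: [0.6198, -0.0154, 0.1852]
tcp_rot: [[0.174, 0.985, 0.005], [0.985, -0.174, -0.001], [-0.0, 0.005, -1.0]]
force: [0.0, 0.4, -0.6]
opening: 0.489
grasp_force: 0.0
```

```bash
python3 - <<'E'
from nxt import *
rimfit(o,np.array([.6265,.038]),.042,.087,('scene',),.004)
rimfit(o,np.array([.595,-.323]),.034,.045,('top','scene'),.006)
nxt('tiny',.046)
E
```

```text
scene rim centre [0.6272 0.0382] n 90 rms 0.0035 handle -100.2 20
top rim centre [ 0.5969 -0.3198] n 110 rms 0.0053 handle -109.0 25
scene rim centre [ 0.5952 -0.3228] n 172 rms 0.0034 handle -109.3 49
tiny [ 0.5959 -0.3237] -109.0 [ 0.0035 -0.0026  7.      0.0583]
grip [ 0.5809 -0.3672] yaw -19.0
t=26.0 tcp [ 0.6175 -0.015   0.1822] tip 0.1682 yaw -10.0 q6->-13 open 42.5 F [-0.8 -1.6  0.2]
 turn 0.157; then xy -344.9,80.5 mm = 10 x (-0.0345,0.0081); z(down+) 0.1301
```

Request:
send_rows:
  plan:
    - [130, 0, 0, 0, 0.079]
    - [130, 0, 0, 0, 0.078]
    - [130, -0.0345, 0.0081, 0, 0]
    - [130, -0.0345, 0.0081, 0, 0]
    - [130, -0.0345, 0.0081, 0, 0]
    - [130, -0.0345, 0.0081, 0, 0]
    - [130, -0.0345, 0.0081, 0, 0]
    - [130, -0.0345, 0.0081, 0, 0]
    - [130, -0.0345, 0.0081, 0, 0]
    - [130, -0.0345, 0.0081, 0, 0]
    - [130, -0.0345, 0.0081, 0, 0]
    - [130, -0.0345, 0.0081, 0, 0]
    - [130, 0, 0, 0.04, 0]
    - [130, 0, 0, 0.04, 0]
    - [130, 0, 0, 0.025, 0]
    - [130, 0, 0, 0, 0]
    - [130, 0, 0, 0, 0]

```text
time_s: 27.42
position: [0.5806, -0.3662, 0.0746]
tcp_rot: [[0.326, 0.945, -0.005], [0.945, -0.326, 0.005], [0.003, -0.007, -1.0]]
force: [-0.0, 0.4, 0.8]
opening: 0.49
grasp_force: 0.0
```

```bash
python3 - <<'E'
from nxt import *
rimfit(o,np.array([.595,-.323]),.034,.045,('scene',),.006)
rimfit(o,np.array([.6265,.038]),.042,.087,('top','scene'),.004)
plan(.5807,-.3668,.038,-19.2)
E
```

```text
scene rim centre [ 0.5947 -0.3235] n 151 rms 0.0039 handle -109.3 48
top rim centre [0.6272 0.0405] n 106 rms 0.0053 handle -98.3 25
scene rim centre [0.6268 0.038 ] n 88 rms 0.0039 handle -99.7 17
t=27.5 tcp [ 0.5832 -0.3682  0.0788] tip 0.0648 yaw -19.0 q6->-13 open 42.7 F [ 1.1 -0.3  0.7]
 turn 0.003; then xy 0.5,-2.9 mm = 1 x (0.0005,-0.0029); z(down+) 0.0268
```

Request:
send_rows:
  plan:
    - [130, 0.0005, -0.0025, 0.018, 0]
    - [130, 0, 0, 0.0088, 0]
    - [130, 0, 0, 0, 0]
    - [255, 0, 0, 0, 0]
    - [255, 0, 0, 0, 0]
    - [255, 0, 0, 0, 0]
    - [255, 0, 0, 0, 0]
    - [255, 0, 0, 0, 0]
    - [255, 0, 0, 0, 0]
    - [255, 0, 0, 0, 0]
    - [255, 0, 0, 0, 0]
    - [255, 0, 0, -0.015, 0]
    - [255, 0, 0, -0.02, 0]
    - [255, 0, 0, -0.04, 0]
    - [255, 0, 0, -0.04, 0]
    - [255, 0, 0, 0, 0]
    - [255, 0, 0, 0, 0]

```text
time_s: 28.93
position: [0.5817, -0.3676, 0.1692]
tcp_rot: [[0.326, 0.945, 0.005], [0.945, -0.326, -0.004], [-0.002, 0.006, -1.0]]
force: [-0.8, -0.1, -2.0]
opening: 0.203
grasp_force: 30.0
```

```bash
python3 - <<'E'
from nxt import *
print(read_state()['moment'],read_state()['grasp_force'])
C=np.array([.627,.0382]);t=np.radians(-100);g=C+.046*np.array([np.cos(t),np.sin(t)]);print(g)
plan(*g,.090,-10)
E
```

```text
[-0.1451  0.1122  0.0137] 29.989611580967903
[ 0.619  -0.0071]
t=29.0 tcp [ 0.5793 -0.3656  0.165 ] tip 0.1510 yaw -19.0 q6->9 open 17.7 F [-0.1  0.6 -2.8]
 turn -0.157; then xy 359.9,-23.0 mm = 11 x (0.0327,-0.0021); z(down+) 0.0616
```

Request:
send_rows:
  plan:
    - [255, 0, 0, 0, -0.079]
    - [255, 0, 0, 0, -0.078]
    - [255, 0.0327, -0.0021, 0, 0]
    - [255, 0.0327, -0.0021, 0, 0]
    - [255, 0.0327, -0.0021, 0, 0]
    - [255, 0.0327, -0.0021, 0, 0]
    - [255, 0.0327, -0.0021, 0, 0]
    - [255, 0.0327, -0.0021, 0, 0]
    - [255, 0.0327, -0.0021, 0, 0]
    - [255, 0.0327, -0.0021, 0, 0]
    - [255, 0.0327, -0.0021, 0, 0]
    - [255, 0.0327, -0.0021, 0, 0]
    - [255, 0.0327, -0.0021, 0, 0]
    - [255, 0, 0, 0.015, 0]
    - [255, 0, 0, 0, 0]
    - [255, 0, 0, 0, 0]
    - [255, 0, 0, 0, 0]

```text
time_s: 30.45
position: [0.6194, -0.0089, 0.1499]
tcp_rot: [[0.175, 0.985, -0.003], [0.985, -0.175, 0.0], [-0.0, -0.003, -1.0]]
force: [-0.7, 1.0, -1.3]
opening: 0.204
grasp_force: 30.0
```

```bash
python3 - <<'E'
from m3 import *
plan(.619,-.0071,.090,-10)
z=read_state()['position'][2]-.014-.038+.045;print(z)
rimfit(o,np.array([.627,.038]),.034,z,('scene',),.005)
rimfit(o,np.array([.627,.038]),.042,.087,('scene',),.004)
E
```

```text
t=30.6 tcp [ 0.6201 -0.0094  0.151 ] tip 0.1370 yaw -10.1 q6->9 open 17.6 F [ 0.1  0.  -0.6]
 turn -0.002; then xy 2.1,-1.5 mm = 1 x (0.0021,-0.0015); z(down+) 0.0470
0.14398618412788405
scene rim centre [0.627  0.0359] n 52 rms 0.0044 handle -101.3 43
scene rim centre [0.6271 0.0381] n 73 rms 0.0041 handle -100.1 21
```

Request:
send_rows:
  plan:
    - [255, 0.002, -0.0006, 0.012, 0]
    - [255, 0, 0, 0.012, 0]
    - [255, 0, 0, 0.012, 0]
    - [255, 0, 0, 0.006, 0]
    - [255, 0, 0, 0.003, 0]
    - [255, 0, 0, 0.002, 0]
    - [255, 0, 0, 0, 0]
    - [255, 0, 0, 0, 0]

```text
time_s: 31.22
position: [0.6204, -0.0061, 0.1044]
tcp_rot: [[0.174, 0.985, 0.001], [0.985, -0.174, 0.0], [0.0, 0.001, -1.0]]
force: [0.1, -0.4, -0.9]
opening: 0.202
grasp_force: 30.0
```

```bash
python3 - <<'E'
from m3 import *
print(read_state()['moment'])
plan(.619,-.0071,.090,-10)
rimfit(o,np.array([.627,.038]),.034,.097,('scene',),.005)
E
```

```text
[-0.1672  0.1067  0.033 ]
t=31.3 tcp [ 0.6205 -0.0061  0.1046] tip 0.0906 yaw -10.0 q6->9 open 17.3 F [-0.3  0.5 -1.3]
 turn -0.000; then xy -1.2,-1.3 mm = 1 x (-0.0012,-0.0013); z(down+) 0.0006
scene rim centre [0.628 0.038] n 56 rms 0.0048 handle -101.4 41
```

Request:
send_rows:
  plan:
    - [255, 0, 0, 0.0015, 0]
    - [255, 0, 0, 0, 0]
    - [130, 0, 0, 0, 0]
    - [130, 0, 0, 0, 0]
    - [130, 0, 0, 0, 0]
    - [130, 0, 0, 0, 0]
    - [130, 0, 0, 0, 0]
    - [67, 0, 0, -0.02, 0]
    - [67, 0, 0, -0.04, 0]
    - [67, 0, 0, -0.03, 0]
    - [67, 0, 0, 0, 0]
    - [67, 0, 0, 0, 0]

```text
time_s: 32.32
position: [0.6213, -0.0063, 0.195]
tcp_rot: [[0.174, 0.985, 0.005], [0.985, -0.174, -0.001], [-0.0, 0.005, -1.0]]
force: [-0.2, 0.1, -1.0]
opening: 0.718
grasp_force: 0.0
```

```bash
cat > sl.py <<'E'
from m3 import *
def slates(zs=(.010,),box=(.36,.7,.15,.45)):
    for n in o:
        p,w,d=o[n];h=cv2.cvtColor(p,cv2.COLOR_BGR2HSV)
        m=(h[...,2]<100)&(w[...,2]>-.004)&(w[...,2]<zs[-1]+.006)&(d>0)&(w[...,0]>box[0])&(w[...,0]<box[1])&(w[...,1]>box[2])&(w[...,1]<box[3])
        if n=='scene': m&=(w[...,2]>zs[-1]-.004)
        k,l,st,c=cv2.connectedComponentsWithStats(m.astype(np.uint8))
        for i in range(1,k):
            if st[i,4]<60: continue
            ct=max(cv2.findContours((l==i).astype(np.uint8),0,1)[0],key=len).reshape(-1,2)
            P=np.array([ray(n,u,v,zs[-1])[:2] for u,v in ct],np.float32)
            ce,sz,an=cv2.minAreaRect(P*1000)
            if sz[0]<sz[1]: an-=90
            print(n,np.round(c[i]),st[i,4],'ctr',np.round(ce,1),'size',np.round(sz),'long ang',round(an,1))
E
python3 - <<'E'
from sl import *
rimfit(o,np.array([.627,.038]),.034,.097,('scene',),.004)
slates()
plan(.578,.255,.003,97.3)
E
```

```text
scene rim centre [0.6282 0.0385] n 78 rms 0.004 handle -100.8 19
scene [283. 168.] 148 ctr [539.1 345.9] size [113.  56.] long ang 3.6
scene [302. 175.] 167 ctr [577.8 248. ] size [113.  59.] long ang 7.6
scene [266. 181.] 179 ctr [436.4 252.3] size [ 58. 108.] long ang -2.1
top [229. 175.] 308 ctr [578.9 255.6] size [104.  44.] long ang 7.1
top [206. 187.] 107 ctr [542.6 338.2] size [103.  18.] long ang 1.3
t=32.4 tcp [ 0.619  -0.006   0.1919] tip 0.1779 yaw -10.0 q6->107 open 63.2 F [-0.2 -0.7  1. ]
 turn 1.268; then xy -7.2,-264.0 mm = 8 x (-0.0009,-0.0330); z(down+) 0.1751
```

Request:
send_rows:
  plan:
    - [67, 0, 0, 0, 0.1153]
    - [67, 0, 0, 0, 0.1153]
    - [67, 0, 0, 0, 0.1153]
    - [67, 0, 0, 0, 0.1153]
    - [67, 0, 0, 0, 0.1153]
    - [67, 0, 0, 0, 0.1153]
    - [67, 0, 0, 0, 0.1153]
    - [67, 0, 0, 0, 0.1153]
    - [67, 0, 0, 0, 0.1153]
    - [67, 0, 0, 0, 0.1153]
    - [67, 0, 0, 0, 0.1153]
    - [67, -0.0009, -0.033, 0, 0]
    - [67, -0.0009, -0.033, 0, 0]
    - [67, -0.0009, -0.033, 0, 0]
    - [67, -0.0009, -0.033, 0, 0]
    - [67, -0.0009, -0.033, 0, 0]
    - [67, -0.0009, -0.033, 0, 0]
    - [67, -0.0009, -0.033, 0, 0]
    - [67, -0.0009, -0.033, 0, 0]

```text
time_s: 34.0
position: [0.5774, 0.256, 0.1903]
tcp_rot: [[0.992, 0.127, -0.004], [0.127, -0.992, -0.001], [-0.005, 0.001, -1.0]]
force: [0.7, -0.1, -0.1]
opening: 0.737
grasp_force: 0.0
```

Request:
send_rows:
  plan:
    - [67, 0, 0, 0.04, 0]
    - [67, 0, 0, 0.04, 0]
    - [67, 0, 0, 0.04, 0]
    - [67, 0, 0, 0.03, 0]
    - [67, 0, 0, 0, 0]
    - [67, 0, 0, 0, 0]

```text
time_s: 34.5
position: [0.5765, 0.2541, 0.0395]
tcp_rot: [[0.992, 0.127, -0.008], [0.127, -0.992, -0.002], [-0.008, 0.001, -1.0]]
force: [-0.1, 0.4, 1.0]
opening: 0.738
grasp_force: 0.0
```

```bash
python3 - <<'E'
from sl import *
slates()
plan(.5785,.255,.003,97.3)
rimfit(o,np.array([.628,.038]),.034,.097,('top','scene'),.004)
rimfit(o,np.array([.628,.038]),.058,.067,('top','scene'),.004)
cv2.imwrite('pics/s8.png',cv2.resize(o['scene'][0][140:230,230:400],None,fx=4.6,fy=4.6))
E
```

```text
scene [282. 168.] 128 ctr [538.  345.4] size [107.  54.] long ang 4.5
scene [301. 175.] 140 ctr [577.6 248.1] size [113.  56.] long ang 4.6
scene [266. 181.] 182 ctr [435.3 251.2] size [ 61. 110.] long ang -1.3
top [231. 212.] 158 ctr [438.1 248.7] size [106.  25.] long ang 1.0
t=34.6 tcp [0.5801 0.2549 0.0436] tip 0.0296 yaw -82.7 q6->106 open 64.1 F [ 0.8 -0.2  0. ]
 turn -0.000; then xy -1.6,-0.3 mm = 1 x (-0.0016,-0.0003); z(down+) 0.0266
top rim centre [0.6292 0.0415] n 92 rms 0.0057 handle -100.6 21
scene rim centre [0.6286 0.04  ] n 77 rms 0.0037 handle -101.1 19
top rim centre [0.6297 0.0386] n 113 rms 0.0052 handle -99.7 11
scene rim centre [0.6308 0.0378] n 106 rms 0.0064 handle -103.1 22
```

View pics/s8.png

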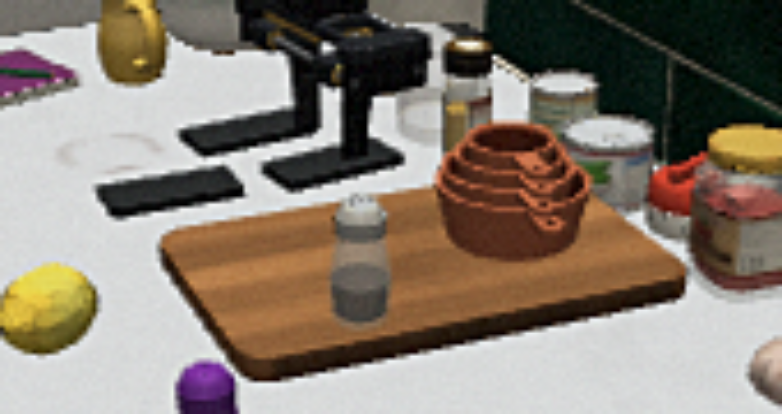

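All four dishes are nested level at crop (512,190), with their handles stacked. The shaker stands at (360,260), and the fingers straddle slate 1 at (330,165).

Request:
send_rows:
  plan:
    - [67, -0.0015, 0, 0.015, 0]
    - [67, 0, 0, 0.008, 0]
    - [67, 0, 0, 0.0035, 0]
    - [67, 0, 0, 0, 0]
    - [255, 0, 0, 0, 0]
    - [255, 0, 0, 0, 0]
    - [255, 0, 0, 0, 0]
    - [255, 0, 0, 0, 0]
    - [255, 0, 0, 0, 0]
    - [255, 0, 0, 0, 0]
    - [255, 0, 0, -0.02, 0]
    - [255, 0, 0, -0.03, 0]
    - [255, 0, 0, -0.03, 0]
    - [255, 0, 0, 0, 0]
    - [255, 0, 0, 0, 0]

```text
time_s: 35.85
position: [0.5787, 0.2547, 0.0976]
tcp_rot: [[0.992, 0.127, 0.003], [0.127, -0.992, 0.001], [0.003, -0.0, -1.0]]
force: [0.4, 0.2, -1.8]
opening: 0.571
grasp_force: 30.0
```

```bash
python3 - <<'E'
from sl import *
s=read_state();print(s['grasp_force'],s['moment'])
plan(.475,.098,.025,90)
slates()
E
```

```text
29.999388456344604 [-0.0713  0.1379 -0.042 ]
t=36.0 tcp [0.5764 0.2542 0.095 ] tip 0.0810 yaw -82.7 q6->102 open 49.3 F [-0.6 -0.8 -2. ]
 turn 0.128; then xy -101.3,156.2 mm = 6 x (-0.0169,0.0260); z(down+) 0.0564
scene [283. 168.] 142 ctr [539.5 344.6] size [112.  58.] long ang 2.9
scene [266. 181.] 184 ctr [435.7 249.6] size [ 61. 109.] long ang -1.3
top [230. 212.] 197 ctr [439.8 250.7] size [102.  29.] long ang 0.9
```

Request:
send_rows:
  plan:
    - [255, 0, 0, 0, 0.064]
    - [255, 0, 0, 0, 0.064]
    - [255, -0.0169, 0.026, 0, 0]
    - [255, -0.0169, 0.026, 0, 0]
    - [255, -0.0169, 0.026, 0, 0]
    - [255, -0.0169, 0.026, 0, 0]
    - [255, -0.0169, 0.026, 0, 0]
    - [255, -0.0169, 0.026, 0, 0]
    - [255, 0, 0, 0.025, 0]
    - [255, 0, 0, 0.02, 0]
    - [255, 0, 0, 0, 0]
    - [255, 0, 0, 0, 0]
    - [255, 0, 0, 0, 0]

```text
time_s: 37.03
position: [0.476, 0.0988, 0.0508]
tcp_rot: [[1.0, -0.0, -0.001], [-0.0, -1.0, 0.0], [-0.001, -0.0, -1.0]]
force: [0.9, -1.3, -0.5]
opening: 0.567
grasp_force: 30.0
```

```bash
python3 -c "
from h import *
plan(.475,.098,.025,90)"
```

```text
t=37.0 tcp [0.476  0.0988 0.0508] tip 0.0368 yaw -90.0 q6->102 open 49.4 F [ 0.9 -1.3 -0.5]
 turn -0.000; then xy -0.9,0.8 mm = 1 x (-0.0009,0.0008); z(down+) 0.0118
```

Request:
send_rows:
  plan:
    - [255, -0.0009, 0.0008, 0.006, 0]
    - [255, 0, 0, 0.004, 0]
    - [255, 0, 0, 0.002, 0]
    - [255, 0, 0, 0, 0]
    - [255, 0, 0, 0, 0]
    - [67, 0, 0, 0, 0]
    - [67, 0, 0, 0, 0]
    - [67, 0, 0, 0, 0]
    - [67, 0, 0, 0, 0]
    - [67, 0, 0, -0.02, 0]
    - [67, 0, 0, -0.04, 0]
    - [67, 0, 0, -0.04, 0]
    - [67, 0, 0, -0.04, 0]
    - [67, 0, 0, 0, 0]
    - [67, 0, 0, 0, 0]

```text
time_s: 38.28
position: [0.4769, 0.0979, 0.1816]
tcp_rot: [[1.0, -0.0, 0.007], [-0.0, -1.0, -0.0], [0.007, 0.0, -1.0]]
force: [0.1, 0.7, -0.4]
opening: 0.736
grasp_force: 0.0
```

```bash
python3 - <<'E'
from sl import *
slates()
slates((.032,),(.36,.56,0,.19))
plan(.541,.352,.003,94)
E
```

```text
scene [283. 168.] 145 ctr [539.6 342.6] size [112.  60.] long ang 4.5
scene [266. 181.] 180 ctr [435.8 248.2] size [ 64. 110.] long ang -3.6
top [206. 187.] 115 ctr [542.1 336. ] size [ 22. 104.] long ang -3.4
top [225. 213.] 143 ctr [438.3 270.1] size [ 23. 100.] long ang -5.3
scene [290. 190.] 193 ctr [468.5  90.9] size [ 59. 101.] long ang -0.3
t=38.4 tcp [0.4744 0.0979 0.1787] tip 0.1647 yaw -90.0 q6->119 open 63.8 F [-0.5  0.1 -0.3]
 turn -0.070; then xy 84.3,-248.8 mm = 8 x (0.0105,-0.0311); z(down+) 0.1616
```

```bash
python3 - <<'E'
from h import *
p,d=capture('scene');w=cloud('scene',d);k=(d>0)&(w[...,0]>.45)&(w[...,0]<.63)&(w[...,1]>.3)&(w[...,1]<.52)&(w[...,2]>.014)
print(k.sum(),w[k][:10],w[k].max(0) if k.any() else '')
k=(d>0)&(w[...,0]>.35)&(w[...,0]<.8)&(w[...,1]>.3)&(w[...,1]<.6)&(w[...,2]>.03);print(np.percentile(w[k],[1,50,99],axis=0))
v,u=155,105;print(ray('scene',230+105/4.6,140+150/4.6,0))
E
```

```text
176 [[0.5977045  0.50443328 0.09415381]
 [0.57015911 0.51651288 0.09000987]
 [0.57379398 0.51401742 0.0902217 ]
 [0.57926871 0.51668318 0.08877115]
 [0.58731652 0.51380399 0.08851133]
 [0.58948274 0.50727909 0.09002521]
 [0.59562838 0.51161391 0.08802715]
 [0.59893261 0.50821083 0.08853223]
 [0.56650871 0.51959785 0.08520658]
 [0.57404257 0.51530397 0.08540536]] [0.60679755 0.51997749 0.09415381]
[[0.47431636 0.3029846  0.03279878]
 [0.69978917 0.37981796 0.14960462]
 [0.79448575 0.56844179 0.32939892]]
[0.42065778 0.37343198 0.        ]
```

Request:
send_rows:
  plan:
    - [67, 0, 0, 0, -0.07]
    - [67, 0.0105, -0.0311, 0, 0]
    - [67, 0.0105, -0.0311, 0, 0]
    - [67, 0.0105, -0.0311, 0, 0]
    - [67, 0.0105, -0.0311, 0, 0]
    - [67, 0.0105, -0.0311, 0, 0]
    - [67, 0.0105, -0.0311, 0, 0]
    - [67, 0.0105, -0.0311, 0, 0]
    - [67, 0.0105, -0.0311, 0, 0]
    - [67, 0, 0, 0.04, 0]
    - [67, 0, 0, 0.04, 0]
    - [67, 0, 0, 0, 0]
    - [67, 0, 0, 0, 0]

```text
time_s: 39.52
position: [0.5383, 0.3504, 0.0942]
tcp_rot: [[0.998, 0.07, -0.011], [0.07, -0.998, -0.005], [-0.011, 0.004, -1.0]]
force: [0.7, 1.0, 0.1]
opening: 0.736
grasp_force: 0.0
```

```bash
python3 - <<'E'
from sl import *
slates(); slates((.032,),(.36,.56,0,.19))
plan(.541,.352,.003,94)
cv2.imwrite('pics/s9.png',cv2.resize(o['scene'][0][120:230,220:360],None,fx=5,fy=5))
E
```

```text
scene [283. 168.] 145 ctr [539.  346.1] size [113.  59.] long ang 6.3
scene [266. 181.] 182 ctr [435.4 251.6] size [ 59. 110.] long ang -2.1
top [228. 214.] 316 ctr [437.9 257.9] size [99. 44.] long ang 0.9
scene [290. 190.] 188 ctr [468.7  91. ] size [61. 99.] long ang -2.0
top [272. 202.] 377 ctr [476.9  98.4] size [109.  47.] long ang 0.3
t=39.6 tcp [0.5424 0.3518 0.0997] tip 0.0857 yaw -86.0 q6->119 open 63.9 F [ 0.4  0.6 -0.6]
 turn -0.001; then xy -1.4,-0.3 mm = 1 x (-0.0014,-0.0003); z(down+) 0.0827
```

View pics/s9.png

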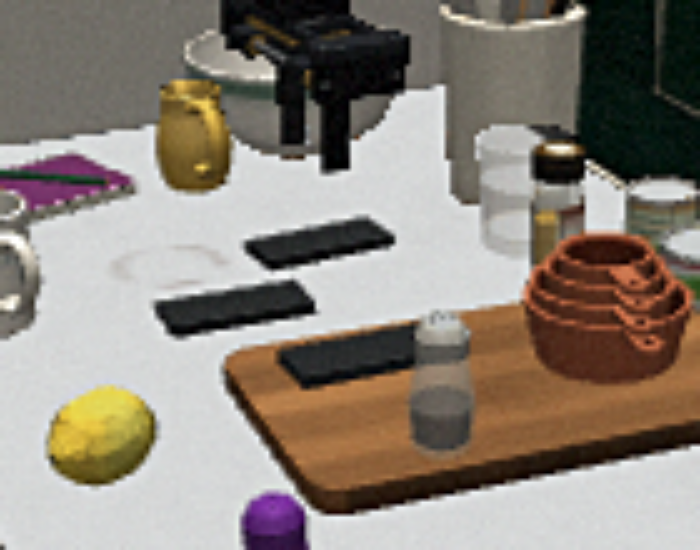

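The first slate lies on the board at crop (350,353). The second is at (320,240), under the gripper.

Request:
send_rows:
  plan:
    - [67, -0.0014, 0, 0.035, 0]
    - [67, 0, 0, 0.03, 0]
    - [67, 0, 0, 0.012, 0]
    - [67, 0, 0, 0.005, 0]
    - [67, 0, 0, 0, 0]
    - [67, 0, 0, 0, 0]
    - [255, 0, 0, 0, 0]
    - [255, 0, 0, 0, 0]
    - [255, 0, 0, 0, 0]
    - [255, 0, 0, 0, 0]
    - [255, 0, 0, 0, 0]
    - [255, 0, 0, 0, 0]

```text
time_s: 40.62
position: [0.5415, 0.3526, 0.0186]
tcp_rot: [[0.998, 0.069, 0.003], [0.069, -0.998, 0.002], [0.003, -0.001, -1.0]]
force: [-0.7, 1.8, 7.0]
opening: 0.565
grasp_force: 30.0
```

Request:
send_rows:
  plan:
    - [255, 0, 0, -0.02, 0]
    - [255, 0, 0, -0.03, 0]
    - [255, 0, 0, -0.04, 0]
    - [255, 0, 0, 0, 0]
    - [255, 0, 0, 0, 0]

```text
time_s: 41.03
position: [0.542, 0.3524, 0.1097]
tcp_rot: [[0.998, 0.07, 0.005], [0.07, -0.998, 0.002], [0.005, -0.001, -1.0]]
force: [-0.7, 0.9, -1.2]
opening: 0.567
grasp_force: 30.0
```

```bash
python3 - <<'E'
from sl import *
s=read_state();print(s['grasp_force'],s['moment'])
plan(.475,.098,.035,90)
z=read_state()['position'][2]-.014-.003+.010
slates((z,),(.45,.65,.25,.45))
E
```

```text
29.98865157365799 [ 0.0377  0.1595 -0.004 ]
t=41.1 tcp [0.5393 0.3512 0.1063] tip 0.0923 yaw -86.0 q6->102 open 48.8 F [-1.2 -0.3 -1.5]
 turn 0.070; then xy -64.1,253.2 mm = 8 x (-0.0080,0.0316); z(down+) 0.0577
scene [282. 147.] 142 ctr [541.1 353.3] size [114.  84.] long ang 2.6
top [226. 205.] 86 ctr [460.1 248.7] size [28. 35.] long ang -0.3
```

Request:
send_rows:
  plan:
    - [255, 0, 0, 0, 0.07]
    - [255, -0.008, 0.0316, 0, 0]
    - [255, -0.008, 0.0316, 0, 0]
    - [255, -0.008, 0.0316, 0, 0]
    - [255, -0.008, 0.0316, 0, 0]
    - [255, -0.008, 0.0316, 0, 0]
    - [255, -0.008, 0.0316, 0, 0]
    - [255, -0.008, 0.0316, 0, 0]
    - [255, -0.008, 0.0316, 0, 0]
    - [255, 0, 0, 0.025, 0]
    - [255, 0, 0, 0.02, 0]
    - [255, 0, 0, 0, 0]
    - [255, 0, 0, 0, 0]
    - [255, 0, 0, 0, 0]

```text
time_s: 42.3
position: [0.4759, 0.0993, 0.0618]
tcp_rot: [[1.0, 0.0, -0.002], [0.0, -1.0, 0.0], [-0.002, -0.0, -1.0]]
force: [-0.0, 0.8, -0.7]
opening: 0.566
grasp_force: 30.0
```

```bash
python3 - <<'E'
from sl import *
plan(.4755,.0985,.0365,90)
z=read_state()['position'][2]-.014-.004+.010
slates((z,),(.36,.58,0,.2))
E
```

```text
t=42.4 tcp [0.4767 0.0995 0.0627] tip 0.0487 yaw -90.0 q6->102 open 49.2 F [-0.6  0.5 -1. ]
 turn 0.000; then xy -1.2,1.0 mm = 1 x (-0.0012,0.0010); z(down+) 0.0121
scene [290. 184.] 187 ctr [471.3  94.8] size [112.  79.] long ang 25.3
```

Request:
send_rows:
  plan:
    - [255, -0.0012, 0.001, 0.006, 0]
    - [255, 0, 0, 0.004, 0]
    - [255, 0, 0, 0.002, 0]
    - [255, 0, 0, 0, 0]
    - [255, 0, 0, 0, 0]
    - [67, 0, 0, 0, 0]
    - [67, 0, 0, 0, 0]
    - [67, 0, 0, 0, 0]
    - [67, 0, 0, 0, 0]
    - [67, 0, 0, -0.02, 0]
    - [67, 0, 0, -0.04, 0]
    - [67, 0, 0, -0.04, 0]
    - [67, 0, 0, -0.02, 0]
    - [67, 0, 0, 0, 0]
    - [67, 0, 0, 0, 0]

```text
time_s: 43.65
position: [0.4758, 0.098, 0.1714]
tcp_rot: [[1.0, -0.0, 0.003], [-0.0, -1.0, -0.0], [0.003, 0.0, -1.0]]
force: [0.9, 0.4, -1.0]
opening: 0.738
grasp_force: 0.0
```

```bash
python3 - <<'E'
from sl import *
plan(.438,.258,.003,90.9)
slates()
E
```

```text
t=43.8 tcp [0.4741 0.098  0.1693] tip 0.1553 yaw -90.0 q6->120 open 63.9 F [-0.5 -0.1  0.4]
 turn -0.016; then xy -33.3,-160.5 mm = 5 x (-0.0067,-0.0321); z(down+) 0.1524
scene [266. 181.] 183 ctr [435.4 251.4] size [ 59. 110.] long ang -2.1
top [225. 213.] 157 ctr [436.3 269.1] size [ 24. 103.] long ang -3.8
```

Request:
send_rows:
  plan:
    - [67, 0, 0, 0, -0.016]
    - [67, -0.0067, -0.0321, 0, 0]
    - [67, -0.0067, -0.0321, 0, 0]
    - [67, -0.0067, -0.0321, 0, 0]
    - [67, -0.0067, -0.0321, 0, 0]
    - [67, -0.0067, -0.0321, 0, 0]
    - [67, 0, 0, 0.04, 0]
    - [67, 0, 0, 0.04, 0]
    - [67, 0, 0, 0.03, 0]
    - [67, 0, 0, 0, 0]
    - [67, 0, 0, 0, 0]
    - [67, 0, 0, 0, 0]

```text
time_s: 44.75
position: [0.4395, 0.258, 0.0604]
tcp_rot: [[1.0, 0.015, -0.0], [0.015, -1.0, -0.0], [-0.0, 0.0, -1.0]]
force: [-0.3, 0.4, 0.2]
opening: 0.734
grasp_force: 0.0
```

```bash
python3 - <<'E'
from sl import *
plan(.438,.258,.003,90.9)
slates((.042,),(.36,.58,.02,.18)) 
E
```

```text
t=44.9 tcp [0.4404 0.2582 0.0618] tip 0.0478 yaw -89.1 q6->120 open 64.1 F [ 0.1 -0.3  0.2]
 turn -0.000; then xy -2.6,0.2 mm = 1 x (-0.0026,0.0002); z(down+) 0.0447
scene [290. 188.] 190 ctr [472.7  89.2] size [ 58. 108.] long ang -0.0
top [272. 202.] 379 ctr [474.2  97.4] size [111.  46.] long ang 0.3
```

Request:
send_rows:
  plan:
    - [67, -0.0025, 0, 0.02, 0]
    - [67, 0, 0, 0.015, 0]
    - [67, 0, 0, 0.008, 0]
    - [67, 0, 0, 0.0015, 0]
    - [67, 0, 0, 0, 0]
    - [255, 0, 0, 0, 0]
    - [255, 0, 0, 0, 0]
    - [255, 0, 0, 0, 0]
    - [255, 0, 0, 0, 0]
    - [255, 0, 0, 0, 0]
    - [255, 0, 0, 0, 0]
    - [255, 0, 0, -0.02, 0]
    - [255, 0, 0, -0.04, 0]
    - [255, 0, 0, -0.04, 0]
    - [255, 0, 0, 0, 0]
    - [255, 0, 0, 0, 0]

```text
time_s: 46.18
position: [0.438, 0.2584, 0.1177]
tcp_rot: [[1.0, 0.016, 0.005], [0.016, -1.0, 0.002], [0.005, -0.001, -1.0]]
force: [0.9, 0.7, -3.1]
opening: 0.571
grasp_force: 29.8
```

```bash
python3 - <<'E'
from sl import *
s=read_state();print(s['grasp_force'],s['moment'])
plan(.4765,.098,.0465,90)
E
```

```text
29.810883700847626 [-0.0679  0.1568  0.0028]
t=46.3 tcp [0.4357 0.2576 0.1151] tip 0.1011 yaw -89.1 q6->102 open 49.4 F [-1.1 -0.6 -1.5]
 turn 0.016; then xy 40.9,159.6 mm = 5 x (0.0082,0.0319); z(down+) 0.0547
```

Request:
send_rows:
  plan:
    - [255, 0, 0, 0, 0.016]
    - [255, 0.0082, 0.0319, 0, 0]
    - [255, 0.0082, 0.0319, 0, 0]
    - [255, 0.0082, 0.0319, 0, 0]
    - [255, 0.0082, 0.0319, 0, 0]
    - [255, 0.0082, 0.0319, 0, 0]
    - [255, 0, 0, 0.025, 0]
    - [255, 0, 0, 0.018, 0]
    - [255, 0, 0, 0, 0]
    - [255, 0, 0, 0, 0]
    - [255, 0, 0, 0, 0]

```text
time_s: 47.2
position: [0.4771, 0.0987, 0.0722]
tcp_rot: [[1.0, -0.0, -0.002], [-0.0, -1.0, 0.0], [-0.002, -0.0, -1.0]]
force: [0.2, -0.7, -1.1]
opening: 0.569
grasp_force: 29.8
```

```bash
python3 - <<'E'
from sl import *
plan(.4765,.098,.0465,90)
E
```

```text
t=47.3 tcp [0.4778 0.0989 0.0731] tip 0.0591 yaw -90.0 q6->102 open 49.3 F [-0.1 -0.3 -1.3]
 turn 0.000; then xy -1.3,0.9 mm = 1 x (-0.0013,0.0009); z(down+) 0.0126
```

Request:
send_rows:
  plan:
    - [255, -0.0013, 0.0009, 0.006, 0]
    - [255, 0, 0, 0.004, 0]
    - [255, 0, 0, 0.003, 0]
    - [255, 0, 0, 0, 0]
    - [255, 0, 0, 0, 0]
    - [67, 0, 0, 0, 0]
    - [67, 0, 0, 0, 0]
    - [67, 0, 0, 0, 0]
    - [67, 0, 0, 0, 0]
    - [67, 0, 0, -0.02, 0]
    - [67, 0, 0, -0.04, 0]
    - [67, 0, 0, -0.04, 0]
    - [67, 0, -0.04, 0, 0]
    - [67, 0, -0.04, 0, 0]
    - [67, 0, -0.04, 0, 0]
    - [67, 0, -0.04, 0, 0]
    - [67, 0, -0.04, 0, 0]
    - [67, 0, -0.04, 0, 0]
    - [67, 0, 0, 0, 0]
    - [67, 0, 0, 0, 0]

```text
time_s: 48.97
position: [0.4757, 0.3395, 0.1596]
tcp_rot: [[1.0, 0.004, 0.001], [0.004, -1.0, 0.0], [0.001, -0.0, -1.0]]
force: [0.1, -0.6, -0.5]
opening: 0.736
grasp_force: 0.0
```

```bash
python3 - <<'E'
from sl import *
plan(.475,.098,.05)
slates((.052,),(.36,.56,.02,.18)); slates()
C=np.array([.628,.038])
for R,z in((.058,.067),(.05,.077),(.042,.087),(.034,.097)): rimfit(o,C,R,z,('top','scene'),.0035)
a=cv2.resize(o['scene'][0][140:230,230:370],None,fx=4,fy=4);b=cv2.resize(o['top'][0][125:235,195:335],None,fx=4,fy=4)
b=b[:,:];h=max(len(a),len(b));print(a.shape,b.shape)
cv2.imwrite('pics/s10.png',cv2.resize(np.hstack([np.pad(a,((0,h-len(a)),(0,0),(0,0))),b]),(800,314)))
E
```

```text
t=49.1 tcp [0.4757 0.3369 0.1594] tip 0.1454 yaw -90.0 q6->102 open 64.0 F [-0.2  0.1  0.3]
 turn -0.000; then xy -0.6,238.8 mm = 7 x (-0.0001,0.0341); z(down+) 0.0956
scene [291. 185.] 201 ctr [474.3  88.4] size [ 59. 111.] long ang -2.7
top [271. 202.] 416 ctr [474.9  98.3] size [114.  50.] long ang 0.3
top rim centre [0.6296 0.0387] n 96 rms 0.0049 handle -100.6 13
scene rim centre [0.6318 0.0399] n 89 rms 0.0059 handle -104.1 17
top rim centre [0.6276 0.0416] n 89 rms 0.0064 handle -102.6 15
scene rim centre [0.6276 0.0399] n 84 rms 0.0072 handle -101.6 19
top rim centre [0.6264 0.0401] n 99 rms 0.0065 handle -101.7 13
scene rim centre [0.6275 0.0332] n 91 rms 0.0081 handle -101.5 20
top rim centre [0.6288 0.0422] n 78 rms 0.0055 handle -99.7 20
scene rim centre [0.6284 0.0392] n 72 rms 0.0038 handle -100.6 20
(360, 560, 3) (440, 560, 3)
```

View pics/s10.png

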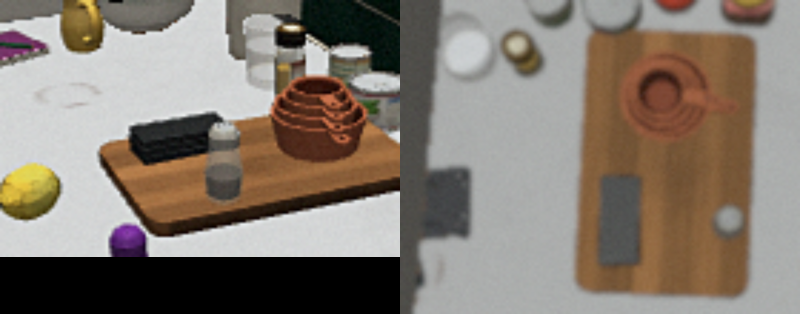

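The final view shows the three-slate pile square at (620,220), the shaker on the board at (728,220) and the nest of four at (665,97), with handles aligned. No slates are left on the counter; the dark patch at (447,203) is the gripper. I'm handing in.

```bash
python3 -c "
from h import *
print(hand_in())"
```

```text
the job is handed in; nothing more can be done
None
```

I handed the job in at about 49 s: the shaker stands on the board, the four dishes are nested with handles aligned, and the three slates are piled square beside them; the hand-in gave no verdict.

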